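# Re-lane the cold-store rack and stock it

## Task

Slide the lane divider along the rack's two rails until its pointer is over the red marker tab and let go of it, then lock it there by turning both orange clamp knobs clockwise to their end stops. Once it is locked, move every orange-lidded tub from the blue tray into the widened lane (the side of the rack nearer the tray), standing upright on the deck; the green-lidded tub stays in the tray and the grey-lidded tubs in the other lane must not be disturbed.

Things in the scene. Friction and masses are not known exactly. Their poses are not given: they have to be found in the camera images.
- rack: Fixed steel stock rack. Origin on the bench under its centre; x away from the robot at yaw 0, y along the rails to the tray. Deck top 30 mm above the bench. Two 12 mm round rails along y at x = -100 and +100 mm, axes 47 mm above the bench; free deck between them x = -94 to 94 mm. End plates with inner faces at y = -205 and 205 mm, tops 56 mm above the bench.
- divider (a joint): Place of the divider on the rails, 0 to 0.22 m, growing to the rack's -y (lane on the tray side widens); its middle plane is at rack y = 0.130 - value. Two grey clamp collars (48 mm along y, 36 mm along x, tops 63 mm above the bench) joined by a blue board 10 mm thick, top 60 mm above the bench. Always square to the rails; friction of 6 N and some drag hold it where it is left.
- lug (a point): On the divider's black grip lug, in the middle of the board (rack x = 0): a block 44 mm along x, 14 mm thick along y, top 88 mm above the bench; this point lies on its middle plane 10 mm below its top. Axes as the rack's. Pinch it across y and move it along the rack's y to slide the divider.
- pointer (a point): End of the divider's black pointer, a thin finger (4 mm wide) that sticks out from the collar of the near (front) rail over the white scale strip, on the divider's middle plane, 38 mm above the bench. Axes as the rack's.
- red_tab: Red marker tab clipped on the front scale strip, 12 mm wide along the rack's y, 22 mm along x; origin at the middle of its width. Axes as the rack's. It shows where the pointer must stop. Cannot be touched or moved.
- knob_front (a joint): Angle of the front clamp knob, rad: 0 slack, 3.6 tightened against its end stop; grows as the knob turns clockwise seen from above. Friction about 0.08 N m; it stays where it is left.
- knob_rear (a joint): Angle of the rear clamp knob; as knob_front.
- knob_front_grip (a point): Grip point of the orange front knob, on its upright axis, on the collar of the near rail (rack x = -100 mm). The knob is a T-bar 46 mm long, 13 mm thick, from 71 to 97 mm above the bench; the point is at 87 mm. The bar lies along this point's x axis (the rack's x at knob angle 0), z up.
- knob_rear_grip (a point): Grip point of the orange rear knob on the collar of the far rail (rack x = +100 mm); same shape.
- tray: Fixed blue open tray, 200 mm (x) by 285 mm (y), walls 6 mm thick and 30 mm high, inner floor 5 mm above the bench. Origin on the bench under the centre.
- grey_tub1: Grey-lidded tub standing in the far-end lane of the rack (rack y about -164 mm); same size as the other tubs. Bystander.
- grey_tub2: Second grey-lidded tub in that lane. Bystander.
- green_tub: Green-lidded tub standing in the tray among the others; same size. Bystander: stays in the tray.
- tub1: Orange-lidded tub to be moved: upright round tub, 63 mm in diameter (lid 64 mm, the top 12 mm), 60 mm tall, 0.15 to 0.31 kg; origin at the centre of its underside, z up. May be absent.
- tub2: Orange-lidded tub like tub1; may be absent.
- tub3: Orange-lidded tub like tub1; may be absent.
- tub4: Orange-lidded tub like tub1; may be absent.
There are look-alikes about, which are no part of the job. Leave any yellow look-alike of the tub2 alone. Leave any pink look-alike of the tub3 alone.

How it is judged:
On the way, in this order (a step that is already met when the one before it is completed fails the run):
1. the divider's pointer is over the red tab (within 6 mm), at rest and let go, with the knobs not yet tightened (y of pointer in the frame of red_tab between -0.006 and 0.006 m and velocity of joint divider between -0.005 and 0.005 m/s and contact force between the fingers and divider below 0.2 N and value of joint each of knob_front, knob_rear below 3 rad), for 0.2 s.
2. both knobs are tightened to their end stops (above 3.4 rad) with the pointer over the red tab (y of pointer in the frame of red_tab between -0.006 and 0.006 m and value of joint each of knob_front, knob_rear above 3.4 rad), for 0.2 s.
At the end, for the whole second after the job is handed in: Pointer within 6 mm of the tab's middle; both knobs past 3.4 rad (stop at 3.6); each orange-lidded tub upright (0.12 rad) and still on the deck between the rails, on the tray side of the divider; green-lidded tub upright in the tray; grey-lidded tubs upright, within 20 mm of their start (all of step 2 and x of tub1 in the frame of rack between -0.085 and 0.085 m and y of tub1 in the frame of rack between -0.2 and 0.2 m and z of tub1 in the frame of rack between 0.024 and 0.036 m and angle between each of tub1, tub2, tub3, tub4, grey_tub1, grey_tub2's own z axis and vertical below 0.12 rad and linear speed of each of tub1, tub2, tub3, tub4 below 0.02 m/s and y of each of tub1, tub2, tub3, tub4 in the frame of pointer above 0.02 m and x of tub2 in the frame of rack between -0.085 and 0.085 m and y of tub2 in the frame of rack between -0.2 and 0.2 m and z of tub2 in the frame of rack between 0.024 and 0.036 m and x of tub3 in the frame of rack between -0.085 and 0.085 m and y of tub3 in the frame of rack between -0.2 and 0.2 m and z of tub3 in the frame of rack between 0.024 and 0.036 m and x of tub4 in the frame of rack between -0.085 and 0.085 m and y of tub4 in the frame of rack between -0.2 and 0.2 m and z of tub4 in the frame of rack between 0.024 and 0.036 m and x of green_tub in the frame of tray between -0.09 and 0.09 m and y of green_tub in the frame of tray between -0.135 and 0.135 m and z of green_tub in the frame of tray below 0.02 m and angle between green_tub's own z axis and vertical below 0.15 rad and distance of each of grey_tub1, grey_tub2 from where it was at the start of the episode below 0.02 m); the robot touches nothing.
It fails at once if an orange-lidded tub is set on the rack before both knobs are tightened (value of joint any of knob_front, knob_rear below 3 rad and ((x of tub1 in the frame of rack between -0.085 and 0.085 m and y of tub1 in the frame of rack between -0.2 and 0.2 m and z of tub1 in the frame of rack below 0.036 m) or (x of tub2 in the frame of rack between -0.085 and 0.085 m and y of tub2 in the frame of rack between -0.2 and 0.2 m and z of tub2 in the frame of rack below 0.036 m) or (x of tub3 in the frame of rack between -0.085 and 0.085 m and y of tub3 in the frame of rack between -0.2 and 0.2 m and z of tub3 in the frame of rack below 0.036 m) or (x of tub4 in the frame of rack between -0.085 and 0.085 m and y of tub4 in the frame of rack between -0.2 and 0.2 m and z of tub4 in the frame of rack below 0.036 m))).
It fails at once if a grey-lidded tub is knocked over or pushed more than 30 mm (angle between any of grey_tub1, grey_tub2's own z axis and vertical above 0.5 rad or distance of any of grey_tub1, grey_tub2 from where it was at the start of the episode above 0.03 m).
Of tub1, tub2, tub3, tub4 only 2 to 4 are there at a start; the rules pass over those that are not, and their reading is None.
At some moment in a run one of tub1, tub2, tub3, tub4 may be knocked a few centimetres aside while the robot is not near it.
Once in a run the grip may slacken for a moment while it holds something.
It also fails if it takes over 210 s, if anything falls off the work surface, if the arm or the gripper's body presses on something with over 40 N, if the wrist force passes 120 N, or if a joint passes its speed limit or range.

## Robot

A 7-joint arm with a two-finger parallel gripper is mounted at the origin on the work surface. World frame = base frame: x ahead of the robot, y to its left, z up, the work surface at z = 0. Lengths are in m, angles in rad, forces in N, time in s.
With the tool pointing down it reaches from about 0.4 to 0.85 m from the base axis. Payload 4.5 kg.
Tool frame: the origin (TCP) lies on the centre line of the jaws, within the pads' length; the fingertips stand 14 mm ahead of it and the grasp point (between the pads) lies 5 mm behind it (nose_length is the distance from the TCP to the fingertips, in m); x points along the fingers, y is the direction in which the jaws open and shut, and the axes are right-handed (so a half turn about x gives the same grasp; the last joint's range is limited). The gripper opens to 88 mm and grips with 3 to 60 N. Pads are 18 mm wide; open, the fingers measure 123 mm over their backs; the gripper's body (75 mm by 187 mm) begins 45 mm behind the grasp point.
Start: joints at [1.375, 0.689, -0.195, 1.565, 0.157, 0.902, -0.215], TCP at [0.142, -0.609, 0.253] pointing down, gripper open.
Joint ranges: [-3.01, 3.01], [-0.46, 2.08], [-1.47, 1.51], [0.13, 2.56], [-1, 4.14], [0.04, 2.09], [-2.66, 2.66]. Speed limits (rad/s): [2.57, 2.57, 3.14, 3.14, 3.14, 3.14, 3.14].

## Interface

Orientations are given as a unit quaternion [x, y, z, w].
In Python, from plant import get_state, snapshot, camera_params, finish_job, boxes_of, silhouettes, spot_point, nose_length gives the robot as it stands.
- The arm moves only by the tool apply_moves, never from a script. Its arguments are lists of equal length, an entry for each row: "delta_pos": the shift along the tool's x, y, z in cm, a list of three; "yaw": the turn about the tool's x in rad; "gripper": the opening in per cent of the stroke, from 0 (shut) to 100 (fully open). A call has 1 to 10 rows; each row is the pose to reach, as a shift and turn from the pose measured when the call began, along the tool's axes at that moment; what a row does not reach only later rows make up. A row lasts 1/12 s, in which the tool goes at most 41.7 mm and 7.16 degrees, less where a joint would pass 70% of its speed; a pose out of reach is approached as far as the arm can. A call with a gripper value outside its range is refused whole. The fingers move at their own pace and stop on an object; "force" is the grip in N (left out, the last holds). Time passes only in rows, so rows that repeat a pose let the fingers close. It gives the time, the measured TCP pose, the force and the opening at its end, in the units of the state.
- get_state(): the state, without advancing time (a new reading comes with each control period).
- snapshot(name): name is "side" or "top" or "wrist"; returns the picture (480x640x3 uint8, red, green, blue); there is no depth.
- camera_params(name): a dict with "fovy" (degrees; the focal length in pixels is half the picture's height over the tangent of half this angle, whatever the lens; pixels are square), "cx", "cy" (the principal point, pixels), "position" and "orientation" of the camera in the world. Camera axes: x right, y down, z forward; pixel columns grow to the right and rows downward; lengths in m; the calibration is good to about 2 mm. A picture is of the moment at which its call begins: read the wrist's pose just before it. camera_params takes no time and is no camera call; for the wrist camera it gives the pose at the moment of the call.
- finish_job(): hands the job in, once; it reports no verdict.
Trained networks look in the newest picture that a camera, given by its name, has taken for a name from the list of things; names that differ only in an ending like _2 or _b are one class to them, and where a whole thing is asked for, a point or a joint stands for the part that bears it (a point fixed in the world has none). Each returns a list of dicts, best first, with "score" (0 to 1); they miss things now and then, are a little off and sometimes report something else, mostly with a low value. They report only what shows in the picture. A call takes as long as a camera call. They do not tell look-alikes from the thing itself.
- boxes_of(thing, camera): "bbox" ([left, top, width, height] in pixels, round what is visible of it).
- silhouettes(thing, camera): "mask" (480x640 bool, what is visible of it) and "bbox" ([left, top, width, height] in pixels, round what is visible of it).
- spot_point(thing, camera): "pixel" ([column, row] in pixels: a listed point, or the origin of a listed thing).
The state is a dict: "clock": time; "q": joint angles; "qd": joint speeds; "joint_torque": joint torques, N m; "tool_pos": TCP position; "eef_rot": TCP orientation; "contact_force": force on the tool from outside, world axes, zero at the start; "moment": the same for the moment, N m; "opening": opening from 0.0 (shut) to 1.0 (fully open).
Only numpy, scipy, OpenCV 4.12 (cv2) and the standard library are available. Lean on these libraries where they do the work, as an engineer would, in place of code of your own. Each camera call takes 0.05 s, during which the arm holds its last target.

## Working session

There is one attempt and no reset: what is moved stays moved. The work goes in short steps, Python scripts to look and compute and a tool call to move; the robot and the scene stay as the last step left them, time stands still between calls to the robot, and variables do not carry over. Pictures are saved under pics/ and viewed, and the job is handed in when it is done.

Besides the shell and the picture viewer there is one more tool, called in YAML: its name, and indented under it one key for each argument. apply_moves: Moves the arm, as the interface text tells. Its arguments: {"type":"object","properties":{"delta_pos":{"type":"array"},"yaw":{"type":"array"},"gripper":{"type":"array"},"force":{"type":"number"}},"required":["delta_pos","yaw","gripper"]}

```bash
ls; mkdir -p pics
python3 - <<'E'
from plant import *
import cv2,numpy as np
print(get_state()); print(nose_length() if callable(nose_length) else nose_length)
for c in ["side","top","wrist"]:
    p=camera_params(c); print(c,p)
    im=snapshot(c); cv2.imwrite(f"pics/a_{c}.png",im[:,:,::-1])
E
```

```text
pics
{'clock': 0.0, 'q': array([ 1.37478775,  0.68999041, -0.19450947,  1.56633791,  0.15731397,
        0.90250393, -0.21508516]), 'qd': array([-2.27507707e-03,  1.50759156e-03,  1.32450903e-03, -5.91827667e-05,
        7.12181567e-04, -1.38620810e-03, -7.29334822e-04]), 'joint_torque': array([-6.42583818e-04, -5.27555323e+01, -1.26679637e+00, -1.53423929e+01,
       -5.25728508e-02,  6.70232388e-03,  1.77998295e-04]), 'tool_pos': array([ 0.1421785 , -0.60798991,  0.25190752]), 'eef_rot': array([-0.70231296, -0.08174781,  0.70256593, -0.0804668 ]), 'contact_force': array([-0.89536449, -0.03394334, -0.11414935]), 'moment': array([ 0.00791224, -0.02995021, -0.06066354]), 'opening': 0.999884533429236}
0.014
side {'fovy': 56.556212602964536, 'cx': 326.1663748814979, 'cy': 241.96391673032215, 'position': array([ 0.24154071, -0.57257176,  0.58742939]), 'orientation': array([ 0.87756781, -0.17383907,  0.08582864, -0.43850674])}
top {'fovy': 55.03001874739505, 'cx': 321.4758097044013, 'cy': 238.4860636130987, 'position': array([0.38146744, 0.05794835, 0.90260295]), 'orientation': array([-0.69841829,  0.71115467, -0.04856719,  0.06412617])}
wrist {'fovy': 69.22739347571539, 'cx': 319.6455573784343, 'cy': 235.17435731857648, 'position': array([ 0.22656799, -0.58895012,  0.38530265]), 'orientation': array([ 0.77294168, -0.61280007, -0.10286772,  0.12827884])}
```

View pics/a_side.png

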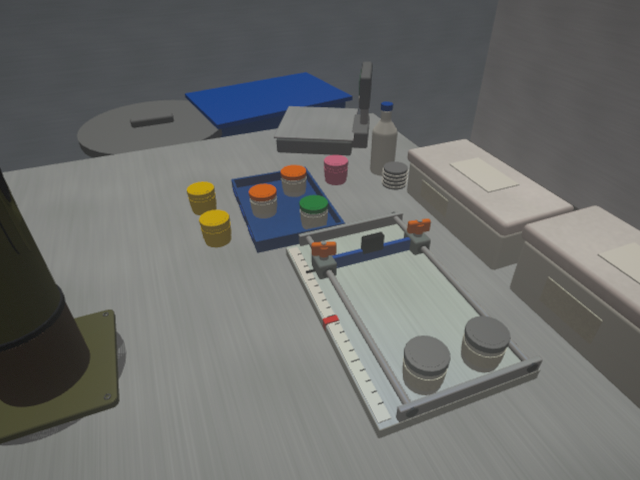

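View pics/a_top.png

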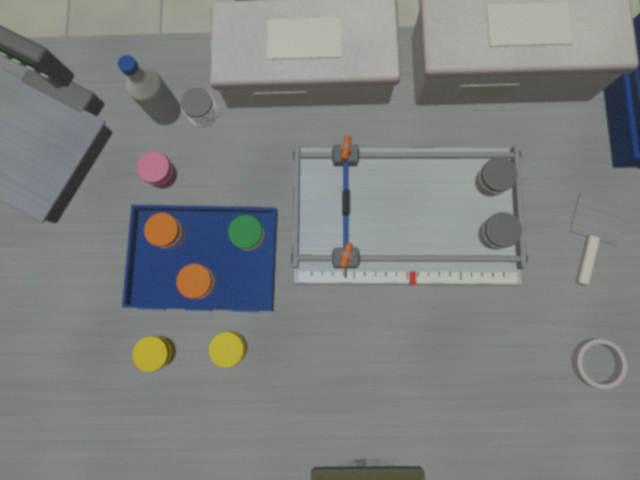

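View pics/a_wrist.png

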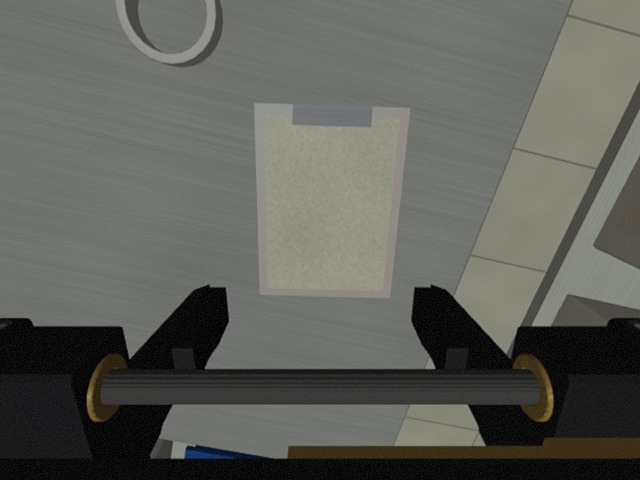

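```bash
cat > h.py <<'E'
from plant import *
import cv2,numpy as np
from scipy.spatial.transform import Rotation as R
def ray(cam,px,p=None):
    p=p or camera_params(cam); f=240/np.tan(np.radians(p['fovy'])/2)
    d=np.array([(px[0]-p['cx'])/f,(px[1]-p['cy'])/f,1.0])
    return np.array(p['position']),R.from_quat(p['orientation']).apply(d)
def onz(cam,px,z,p=None):
    o,d=ray(cam,px,p); return o+d*(z-o[2])/d[2]
def proj(cam,X,p=None):
    p=p or camera_params(cam); f=240/np.tan(np.radians(p['fovy'])/2)
    c=R.from_quat(p['orientation']).inv().apply(np.atleast_2d(X)-p['position'])
    return np.c_[p['cx']+f*c[:,0]/c[:,2],p['cy']+f*c[:,1]/c[:,2]]
def tri(r):
    A=0;b=0
    for o,d in r:
        d=d/np.linalg.norm(d);M=np.eye(3)-np.outer(d,d);A=A+M;b=b+M@o
    return np.linalg.solve(A,b)
def tool():
    s=get_state(); return s, R.from_quat(s['eef_rot']).as_matrix()
def togo(P,s=None):
    "cm shift in tool axes to bring TCP to world P"
    s,M=tool(); return np.round(M.T@(np.array(P)-s['tool_pos'])*100,2)
E
python3 - <<'E'
from h import *
np.set_printoptions(precision=4,suppress=True)
Z=dict(lug=.078,pointer=.038,red_tab=.036,knob_front_grip=.087,knob_rear_grip=.087,rack=0,tray=0,tub1=0,green_tub=0,grey_tub1=.03)
for c in ["top","side"]:
    snapshot(c)
    for t,z in Z.items():
        for r in spot_point(t,c)[:6]:
            print(c,t,round(r['score'],2),np.round(r['pixel'],1),onz(c,r['pixel'],z))
E
```

```text
top lug 0.58 [345.  200.9] [0.5833 0.0308 0.078 ]
top pointer 0.77 [342.1 271.8] [0.4567 0.0382 0.038 ]
top red_tab 0.49 [412.3 277.4] [ 0.444  -0.0928  0.036 ]
top knob_front_grip 0.59 [346.9 252.5] [0.4867 0.03   0.087 ]
top knob_rear_grip 0.73 [346.6 149.5] [0.6785 0.0257 0.087 ]
top rack 0.69 [405.8 213.1] [ 0.5748 -0.0923  0.    ]
top tray 0.6 [205.  258.7] [0.4909 0.3083 0.    ]
top tub1 0.88 [203.3 285.1] [0.4388 0.3104 0.    ]
top tub1 0.84 [172.7 234.9] [0.5401 0.3745 0.    ]
top tub1 0.81 [161.2 174.7] [0.6657 0.4027 0.    ]
top tub1 0.69 [232.7 344.4] [0.3241 0.2507 0.    ]
top tub1 0.6 [161.8 351.1] [0.3135 0.3876 0.    ]
top tub1 0.6 [403.  211.7] [ 0.5778 -0.0868  0.    ]
top green_tub 0.82 [251.1 236.9] [0.5329 0.2169 0.    ]
top grey_tub1 0.93 [491.  180.7] [ 0.6291 -0.2548  0.03  ]
top grey_tub1 0.8 [494. 231.] [ 0.53   -0.2532  0.03  ]
side lug 0.63 [373.  238.9] [0.5853 0.0295 0.078 ]
side pointer 0.58 [306.  274.7] [0.4452 0.0244 0.038 ]
side red_tab 0.71 [395.9 309.8] [ 0.5565 -0.1177  0.036 ]
side red_tab 0.62 [331.9 318.8] [ 0.4472 -0.0951  0.036 ]
side knob_front_grip 0.84 [321.3 247.4] [0.4795 0.0318 0.087 ]
side knob_rear_grip 0.63 [421.4 224.8] [0.6885 0.0241 0.087 ]
side knob_rear_grip 0.2 [322.3 246.1] [0.4826 0.0347 0.087 ]
side rack 0.82 [395.5 308.6] [ 0.5779 -0.0851  0.    ]
side tray 0.98 [284.7 208.8] [0.4958 0.3138 0.    ]
side tub1 0.86 [335.3 178.7] [0.669  0.4046 0.    ]
side tub1 0.8 [292.8 191.7] [0.5405 0.3834 0.    ]
side tub1 0.76 [263.2 213.2] [0.4421 0.3149 0.    ]
side tub1 0.57 [204.6 206.6] [0.3174 0.3985 0.    ]
side tub1 0.38 [307.1 273.4] [0.4627 0.0685 0.    ]
side green_tub 0.69 [312.9 225. ] [0.5345 0.2229 0.    ]
side grey_tub1 0.98 [480.9 356.2] [ 0.6323 -0.2505  0.03  ]
side grey_tub1 0.8 [421.2 378.1] [ 0.5252 -0.2497  0.03  ]
```

Run:
```python
import cv2
im=cv2.imread("pics/a_top.png"); cv2.imwrite("pics/a_topc.png",cv2.resize(im[130:300,280:540],None,fx=3,fy=3,interpolation=cv2.INTER_CUBIC))
```

```text
(no output)
```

View pics/a_topc.png

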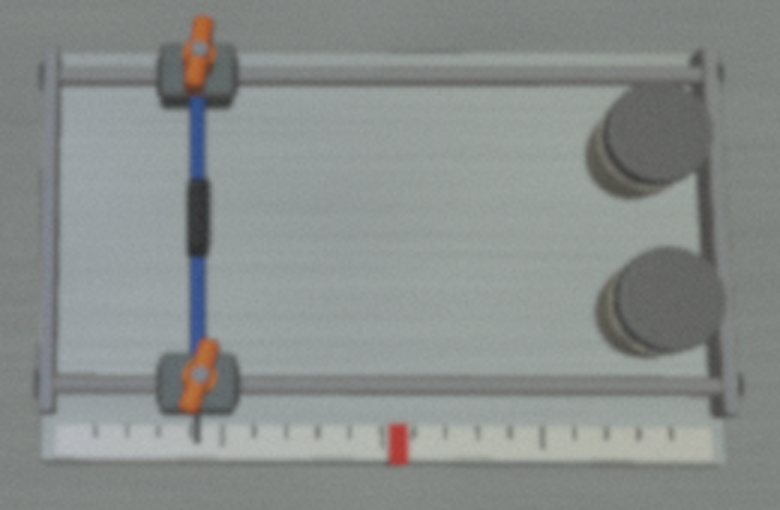

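Run:
```python
from h import *
np.set_printoptions(precision=4,suppress=True)
def c(n,x,y,z): print(n,onz("top",(280+x/3-1/3,130+y/3-1/3),z))
c("frontrail L",65,384,.047);c("frontrail R",710,386,.047);c("rear L",65,74,.047);c("rear R",695,75,.047)
c("pointer",197,438,.038);c("tab",398,444,.036);c("lug top",199,217,.088);c("lug top far end",199,181,.088);c("lug near",199,254,.088)
c("knobf hub",201,374,.097);c("knobr hub",199,47,.097)
c("knobf e1",208,343,.097);c("knobf e2",189,408,.097)
c("knobr e1",204,19,.097);c("knobr e2",196,90,.097)
c("plateL top",50,60,.056);c("plateL bot",46,405,.056);c("plateR",711,60,.056);c("plateRb",731,405,.056)
for n,x,y in [("o1",162,230),("o2",194,281),("g",246,232)]: print(n,onz("top",(x,y),.065))
s,M=tool();print(s['tool_pos'],M)
```

```text
frontrail L [0.4837 0.114  0.047 ]
frontrail R [ 0.475  -0.2842  0.047 ]
rear L [0.6855 0.1121 0.047 ]
rear R [ 0.6749 -0.2912  0.047 ]
pointer [0.4493 0.0323 0.038 ]
tab [ 0.4435 -0.0929  0.036 ]
lug top [0.5788 0.0293 0.088 ]
lug top far end [0.6012 0.0288 0.088 ]
lug near [0.556  0.0299 0.088 ]
knobf hub [0.4822 0.0308 0.097 ]
knobr hub [0.6829 0.027  0.097 ]
knobf e1 [0.5004 0.0262 0.097 ]
knobf e2 [0.4623 0.0383 0.097 ]
knobr e1 [0.7007 0.0235 0.097 ]
knobr e2 [0.6556 0.0295 0.097 ]
plateL top [0.6919 0.1211 0.056 ]
plateL bot [0.4699 0.1252 0.056 ]
plateR [ 0.6815 -0.2984  0.056 ]
plateRb [ 0.4621 -0.2923  0.056 ]
o1 [0.5384 0.3721 0.065 ]
o2 [0.4424 0.3095 0.065 ]
g [0.5314 0.215  0.065 ]
[ 0.1424 -0.6086  0.2527] [[ 0.      0.2278 -0.9737]
 [-0.0001 -0.9737 -0.2278]
 [-1.      0.0001 -0.    ]]
```

Run:
```python
from h import *
print(togo((.579,.0295,.2)))
```

```text
[  5.27 -52.19 -57.05]
```

apply_moves:
  delta_pos:
    - [0, -2.6, -2.85]
    - [0, -5.2, -5.7]
    - [0, -7.8, -8.55]
    - [0, -10.4, -11.4]
    - [0, -13, -14.25]
    - [0, -15.6, -17.1]
    - [0, -18.2, -19.95]
    - [0, -20.8, -22.8]
    - [0, -23.4, -25.65]
    - [0, -26, -28.5]
  yaw: [0, 0, 0, 0.05, 0.1, 0.15, 0.2, 0.25, 0.25, 0.25]
  gripper: [100, 100, 100, 100, 100, 100, 100, 100, 100, 100]

```text
clock: 2.08
tool_pos: [0.3616, -0.2889, 0.253]
eef_rot: [0.707, -0.007, -0.707, -0.007]
contact_force: [0.7, -0.7, -0.3]
opening: 1.0
```

Run:
```python
from h import *
s,M=tool();print(s['q'],s['tool_pos'],M.round(3))
print(togo((.579,.0295,.2)))
```

```text
[ 0.63214661  0.48138703 -0.08639366  2.04050819  0.06889463  0.62159548
 -1.09178644] [ 0.3615945  -0.28893321  0.25298533] [[ 0.001 -0.021 -1.   ]
 [-0.001 -1.     0.021]
 [-1.     0.001 -0.001]]
[  5.29 -32.29 -21.08]
```

apply_moves:
  delta_pos:
    - [0, -3.2, -2.1]
    - [0, -6.4, -4.2]
    - [0, -9.6, -6.3]
    - [1, -12.9, -8.4]
    - [2, -16.1, -10.5]
    - [3, -19.4, -12.6]
    - [4, -22.6, -14.7]
    - [5, -25.8, -16.8]
    - [5, -29, -19]
    - [5, -32.3, -21.1]
  yaw: [0, 0, 0, 0, 0, 0, 0, 0, 0, 0]
  gripper: [100, 100, 100, 80, 80, 70, 70, 60, 60, 60]

```text
clock: 2.92
tool_pos: [0.5798, 0.0313, 0.2023]
eef_rot: [-0.707, 0.008, 0.707, 0.007]
contact_force: [0.6, 0.1, 0.7]
opening: 0.603
```

Run:
```python
from h import *
s,M=tool();print(s['q'],s['tool_pos'],M.round(3))
im=snapshot("wrist");cv2.imwrite("pics/b_wrist.png",im[:,:,::-1])
p=camera_params("wrist")
for t,z in [("lug",.078),("red_tab",.036),("pointer",.038),("knob_front_grip",.087),("knob_rear_grip",.087)]:
    for r in spot_point(t,"wrist")[:2]: print(t,r['score'],np.round(r['pixel']),onz("wrist",r['pixel'],z,p).round(4))
```

```text
[-0.12508293  0.6923629  -0.01493046  1.75938525  0.0162413   0.69060477
 -1.74024839] [0.57980437 0.03133247 0.20232209] [[-0.001 -0.02  -1.   ]
 [-0.001 -1.     0.02 ]
 [-1.     0.001  0.001]]
lug 0.55 [324. 229.] [0.589  0.0394 0.078 ]
red_tab 0.4 [445. 343.] [ 0.4538 -0.0827  0.036 ]
red_tab 0.19 [ 60. 291.] [0.5145 0.2959 0.036 ]
pointer 0.7 [323. 340.] [0.4588 0.0414 0.038 ]
knob_front_grip 0.6 [325. 343.] [0.4911 0.0395 0.087 ]
knob_rear_grip 0.81 [320.  88.] [0.6896 0.0416 0.087 ]
```

View pics/b_wrist.png

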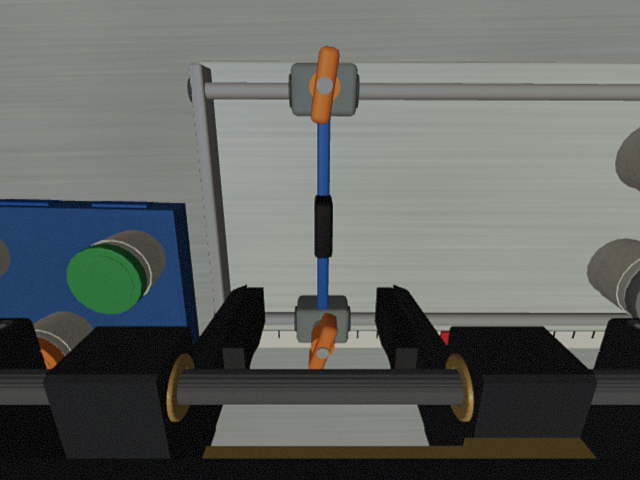

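Run:
```python
from h import *
s,M=tool();print(s['tool_pos'],s['qd'].round(3))
p=camera_params("wrist")
im=snapshot("wrist")
p2=camera_params("wrist");print(p,p2['position'])
print(M.T@(p['position']-s['tool_pos']))
print(R.from_quat(p['orientation']).as_matrix().round(3))
for t,z in [("lug",.078),("red_tab",.036),("pointer",.038),("knob_front_grip",.087),("knob_rear_grip",.087)]:
    for r in spot_point(t,"wrist")[:1]: print(t,r['score'],np.round(r['pixel']),onz("wrist",r['pixel'],z,p).round(4))
```

```text
[0.57850928 0.0280882  0.20289804] [ 0.018 -0.008  0.006  0.01   0.    -0.002 -0.002]
{'fovy': 69.22739347571539, 'cx': 319.6455573784343, 'cy': 235.17435731857648, 'position': array([0.66506967, 0.02643203, 0.33617507]), 'orientation': array([-0.68958773,  0.70526037,  0.11707114, -0.11563272])} [0.66501672 0.02597746 0.33629391]
[-1.33305006e-01 -1.40446774e-05 -8.65331536e-02]
[[-0.022 -0.946 -0.325]
 [-1.     0.022  0.006]
 [ 0.002  0.325 -0.946]]
lug 0.72 [321. 228.] [0.582  0.0265 0.078 ]
red_tab 0.46 [442. 340.] [ 0.4468 -0.0935  0.036 ]
pointer 0.78 [318. 339.] [0.4524 0.0319 0.038 ]
knob_front_grip 0.65 [318. 342.] [0.4838 0.031  0.087 ]
knob_rear_grip 0.57 [317.  87.] [0.6831 0.0276 0.087 ]
```

Run:
```python
from h import *
print(tool()[0]['tool_pos'],togo((.58,.029,.075)))
```

```text
[0.57900053 0.02871386 0.2031641 ] [12.82 -0.04 -0.09]
```

apply_moves:
  delta_pos:
    - [2.5, 0, -0.1]
    - [5, 0, -0.1]
    - [7.5, 0, -0.1]
    - [10, 0, -0.1]
    - [11.5, 0, -0.1]
    - [12.8, 0, -0.1]
    - [12.8, 0, -0.1]
    - [12.8, 0, -0.1]
    - [12.8, 0, -0.1]
  yaw: [0, 0, 0, 0, 0, 0, 0, 0, 0]
  gripper: [60, 60, 60, 60, 60, 60, 60, 60, 60]

```text
clock: 4.27
tool_pos: [0.5809, 0.0285, 0.0761]
eef_rot: [0.708, -0.008, -0.706, -0.008]
contact_force: [1.0, 0.3, 0.7]
opening: 0.6
```

apply_moves:
  delta_pos:
    - [0, 0, 0]
    - [0, 0, 0]
    - [0, 0, 0]
    - [0, 0, 0]
    - [0, 0, 0]
    - [0, 0, 0]
    - [0, 0, 0]
    - [0, 0, 0]
    - [0, 0, 0]
  yaw: [0, 0, 0, 0, 0, 0, 0, 0, 0]
  gripper: [0, 0, 0, 0, 0, 0, 0, 0, 0]
  force: 25

```text
clock: 5.02
tool_pos: [0.5809, 0.0286, 0.0762]
eef_rot: [0.708, -0.008, -0.706, -0.008]
contact_force: [-0.8, -0.0, 1.9]
opening: 0.156
```

Run:
```python
from h import *
s,M=tool();print(s['tool_pos'],s['opening'],s['contact_force'],M.round(3),togo(s['tool_pos']+np.array([-.0026,-.1254,0])))
```

```text
[0.58089249 0.02855633 0.07620507] 0.156116496335886 [-0.80261691 -0.01452134  1.90579835] [[ 0.002 -0.022 -1.   ]
 [-0.001 -1.     0.022]
 [-1.     0.001 -0.003]] [ 1.000e-02  1.254e+01 -2.000e-02]
```

apply_moves:
  delta_pos:
    - [0, 0.6, 0]
    - [0, 1.6, 0]
    - [0, 2.8, 0]
    - [0, 4, 0]
    - [0, 5.2, 0]
    - [0, 6.4, 0]
    - [0, 7.6, 0]
    - [0, 8.8, 0]
    - [0, 9.6, 0]
    - [0, 10.2, 0]
  yaw: [0, 0, 0, 0, 0, 0, 0, 0, 0, 0]
  gripper: [0, 0, 0, 0, 0, 0, 0, 0, 0, 0]

```text
clock: 5.85
tool_pos: [0.5785, -0.0712, 0.0762]
eef_rot: [0.708, -0.006, -0.706, -0.008]
contact_force: [-0.2, 7.1, 2.6]
opening: 0.155
```

apply_moves:
  delta_pos:
    - [0, 0, 0]
    - [0, 0, 0]
    - [0, 0, 0]
    - [0, 0, 0]
  yaw: [0, 0, 0, 0]
  gripper: [0, 0, 0, 0]

```text
clock: 6.18
tool_pos: [0.5785, -0.0723, 0.0762]
eef_rot: [0.708, -0.007, -0.706, -0.008]
contact_force: [-0.2, -3.0, 0.8]
opening: 0.152
```

Run:
```python
from h import *
s,M=tool();print(s['tool_pos'],s['opening'],s['contact_force'],M.round(3))
im=snapshot("top");cv2.imwrite("pics/c.png",cv2.resize(im[230:300,340:480,::-1],None,fx=5,fy=5,interpolation=cv2.INTER_CUBIC))
im=snapshot("side");cv2.imwrite("pics/c2.png",cv2.resize(im[230:360,270:450,::-1],None,fx=4,fy=4,interpolation=cv2.INTER_CUBIC))
```

```text
[ 0.57853792 -0.07232256  0.07620782] 0.15233913638991928 [-0.24018875 -2.98963683  0.79660068] [[ 0.002 -0.021 -1.   ]
 [ 0.002 -1.     0.021]
 [-1.    -0.002 -0.002]]
```

View pics/c.png

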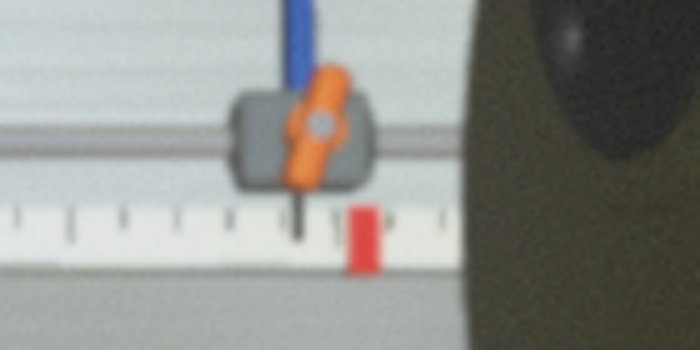

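View pics/c2.png

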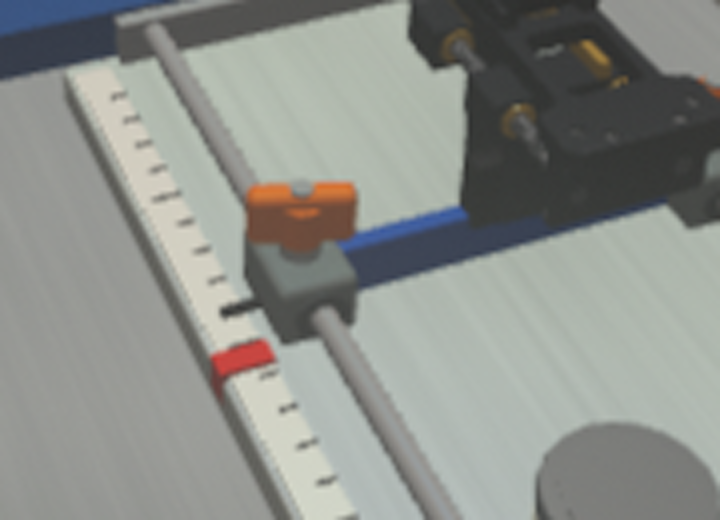

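apply_moves:
  delta_pos:
    - [0, 0.5, 0]
    - [0, 1.1, 0]
    - [0, 1.7, 0]
    - [0, 2.2, 0]
    - [0, 2.4, 0]
    - [0, 2.45, 0]
    - [0, 2.45, 0]
    - [0, 2.45, 0]
    - [0, 2.45, 0]
  yaw: [0, 0, 0, 0, 0, 0, 0, 0, 0]
  gripper: [0, 0, 0, 0, 0, 0, 0, 0, 0]

```text
clock: 7.03
tool_pos: [0.578, -0.0935, 0.0762]
eef_rot: [0.708, -0.005, -0.706, -0.009]
contact_force: [-1.0, 6.1, 2.2]
opening: 0.153
```

Run:
```python
from h import *
s,M=tool();print(s['tool_pos'],s['opening'],s['contact_force'])
im=snapshot("top");cv2.imwrite("pics/d.png",cv2.resize(im[230:300,340:480,::-1],None,fx=5,fy=5,interpolation=cv2.INTER_CUBIC))
```

```text
[ 0.57801477 -0.09349588  0.07617078] 0.1532660472182702 [-0.96501224  6.06350628  2.2344711 ]
```

View pics/d.png

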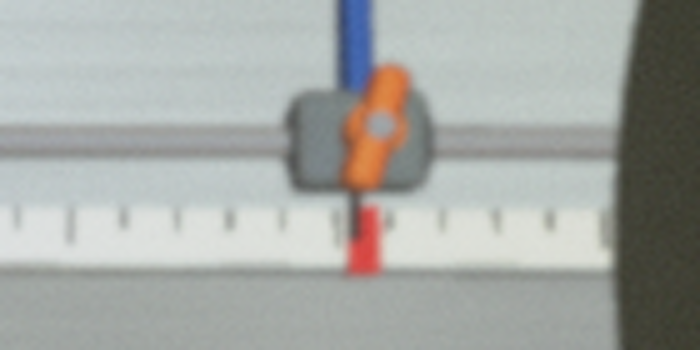

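apply_moves:
  delta_pos:
    - [0, 0.3, 0]
    - [0, 0.6, 0]
    - [0, 0.65, 0]
    - [0, 0.65, 0]
    - [0, 0.65, 0]
    - [0, 0.65, 0]
  yaw: [0, 0, 0, 0, 0, 0]
  gripper: [0, 0, 0, 0, 0, 0]

```text
clock: 7.58
tool_pos: [0.5779, -0.0977, 0.0762]
eef_rot: [0.708, -0.003, -0.707, -0.009]
contact_force: [-0.2, 5.4, 2.6]
opening: 0.155
```

Run:
```python
from h import *
s,M=tool();print(s['tool_pos'],s['opening'],s['contact_force'])
im=snapshot("top");cv2.imwrite("pics/e.png",cv2.resize(im[230:300,340:480,::-1],None,fx=5,fy=5,interpolation=cv2.INTER_CUBIC))
im=snapshot("side");cv2.imwrite("pics/e2.png",cv2.resize(im[230:360,270:450,::-1],None,fx=4,fy=4,interpolation=cv2.INTER_CUBIC))
```

```text
[ 0.57790815 -0.09770593  0.07618185] 0.15507371370626552 [-0.22199649  5.38107473  2.60164785]
```

View pics/e.png

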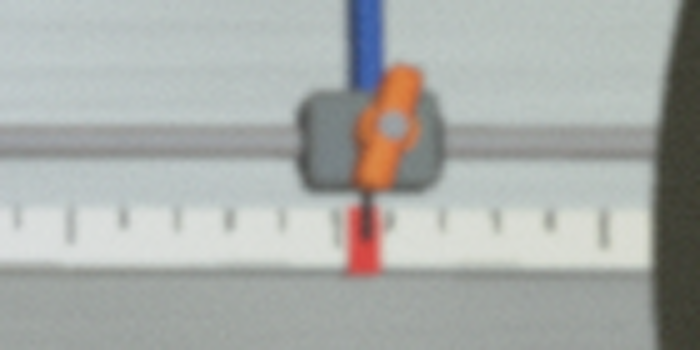

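View pics/e2.png

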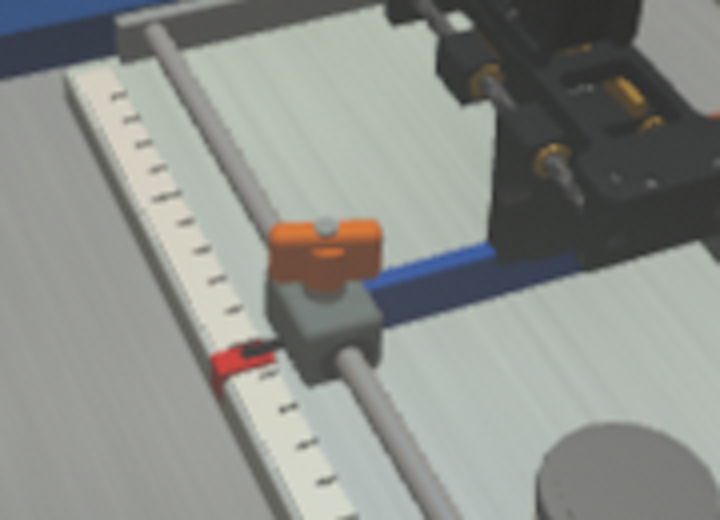

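apply_moves:
  delta_pos:
    - [0, 0, 0]
    - [0, 0, 0]
    - [0, 0, 0]
    - [0, 0, 0]
    - [0, 0, 0]
    - [0, 0, 0]
    - [0, 0, 0]
    - [0, 0, 0]
  yaw: [0, 0, 0, 0, 0, 0, 0, 0]
  gripper: [10, 30, 50, 60, 60, 60, 60, 60]

```text
clock: 8.35
tool_pos: [0.5779, -0.0978, 0.0762]
eef_rot: [0.708, -0.003, -0.706, -0.009]
contact_force: [0.0, 1.4, -0.0]
opening: 0.595
```

apply_moves:
  delta_pos:
    - [-2, 0, 0]
    - [-4, 0, 0]
    - [-6, 0, 0]
    - [-8, 0, 0]
    - [-8, 0, 0]
    - [-8, 0, 0]
  yaw: [0, 0, 0, 0, 0, 0]
  gripper: [60, 60, 60, 60, 60, 60]

```text
clock: 8.85
tool_pos: [0.5784, -0.0986, 0.157]
eef_rot: [0.708, -0.003, -0.706, -0.009]
contact_force: [0.1, 0.1, 0.2]
opening: 0.602
```

Run:
```python
from h import *
s,M=tool();print(s['q'],s['tool_pos'],s['opening'],s['contact_force'],M.round(3))
im=snapshot("top");cv2.imwrite("pics/f.png",cv2.resize(im[230:300,340:480,::-1],None,fx=5,fy=5,interpolation=cv2.INTER_CUBIC))
p=camera_params("wrist");im=snapshot("wrist");cv2.imwrite("pics/f2.png",im[:,:,::-1])
for t,z in [("knob_front_grip",.087),("knob_rear_grip",.087)]:
    for r in spot_point(t,"wrist")[:2]: print(t,r['score'],np.round(r['pixel']),onz("wrist",r['pixel'],z,p).round(4))
```

```text
[ 0.13633709  0.76333354 -0.07183489  1.77626718  0.07274273  0.60126509
 -1.56366555] [ 0.57840681 -0.09857464  0.15700818] 0.6020527621735023 [0.14375184 0.13195243 0.17368289] [[ 0.004 -0.017 -1.   ]
 [ 0.008 -1.     0.017]
 [-1.    -0.008 -0.004]]
knob_rear_grip 0.75 [319.  85.] [ 0.6799 -0.099   0.087 ]
```

View pics/f.png

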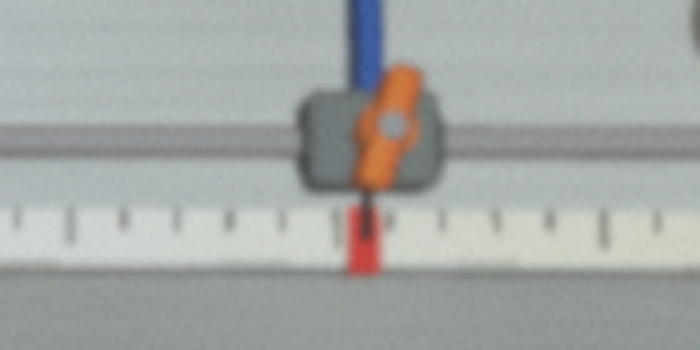

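View pics/f2.png

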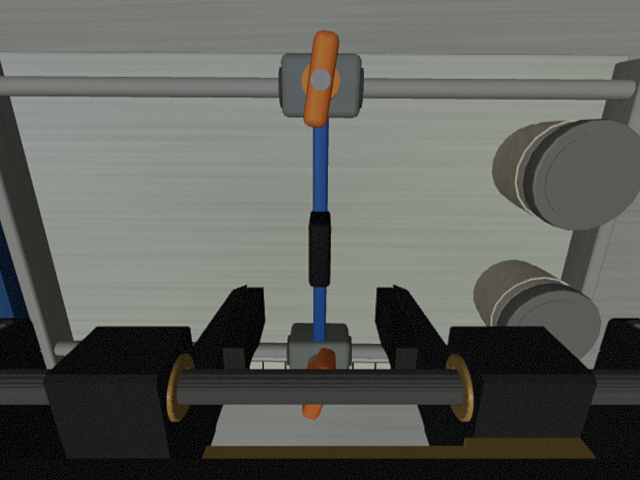

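Run:
```python
from h import *
s,M=tool();print(s['tool_pos'])
p=camera_params("wrist")
a,b,h=[onz("wrist",q,.097,p) for q in [(327,36),(314.5,122),(321,79)]]
print("rear hub",h,"mid",(a+b)/2,"len",np.linalg.norm(a-b),"ang cw",-np.arctan2((a-b)[1],(a-b)[0]))
f=lambda x,y:(340+x/5-.4,230+y/5-.4)
a,b,h=[onz("top",f(*q),.097) for q in [(405,70),(372,187),(392,125)]]
print("front hub",h,"mid",(a+b)/2,"len",np.linalg.norm(a-b),"ang cw",-np.arctan2((a-b)[1],(a-b)[0]))
print(togo((.6825,-.0995,.157)),togo((.6825,-.0995,.082)))
```

```text
[ 0.57694133 -0.09831381  0.15493558]
rear hub [ 0.68100823 -0.10020469  0.097     ] mid [ 0.68027828 -0.09995035  0.097     ] len 0.04021218212784564 ang cw 0.17367808834842655
front hub [ 0.47929432 -0.0940681   0.097     ] mid [ 0.47816248 -0.09281254  0.097     ] len 0.043217249553520576 ang cw 0.3185938775572541
[ -0.21  -0.07 -10.56] [  7.28   0.   -10.56]
```

apply_moves:
  delta_pos:
    - [0, 0, -3]
    - [0, 0, -6]
    - [0, 0, -9]
    - [0, 0, -10.4]
    - [0, 0, -10.4]
    - [2, 0, -10.4]
    - [4, 0, -10.4]
    - [6, 0, -10.4]
    - [7.1, 0, -10.4]
    - [7.1, 0, -10.4]
  yaw: [0, 0.05, 0.1, 0.155, 0.155, 0.155, 0.155, 0.155, 0.155, 0.155]
  gripper: [60, 60, 60, 60, 60, 60, 60, 60, 60, 60]

```text
clock: 9.88
tool_pos: [0.6775, -0.0992, 0.0803]
eef_rot: [-0.701, 0.057, 0.708, 0.064]
contact_force: [0.5, -0.1, 0.3]
opening: 0.601
```

Run:
```python
from h import *
s,M=tool();print(s['q'],s['tool_pos'],s['contact_force'],M.round(3),togo((.681,-.0998,.082)))
im=snapshot("wrist");cv2.imwrite("pics/g.png",im[:,:,::-1])
```

```text
[ 0.09468995  0.98160901 -0.02522463  1.47560123  0.01889926  0.69366094
 -1.67626077] [ 0.67751946 -0.09915341  0.08030809] [ 0.47629015 -0.11666158  0.32446436] [[-0.008 -0.171 -0.985]
 [ 0.01  -0.985  0.171]
 [-1.    -0.008  0.01 ]] [-0.17  0.   -0.35]
```

View pics/g.png

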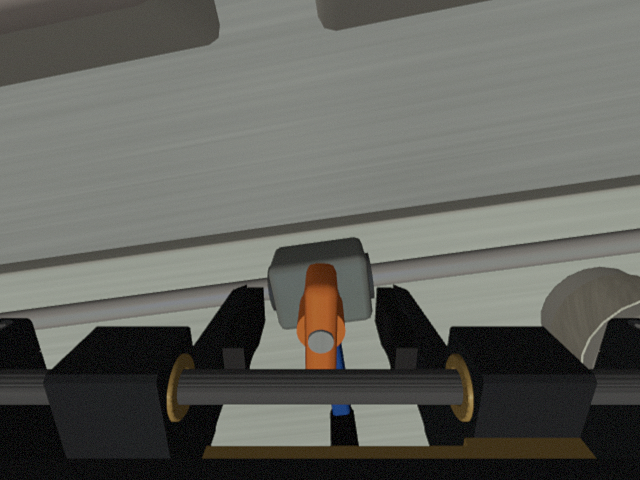

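Run:
```python
from h import *
s,M=tool()
print(onz("wrist",(320.5,341),.097),s['tool_pos'])
```

```text
[ 0.67992495 -0.09966104  0.097     ] [ 0.67900173 -0.09936183  0.08220904]
```

apply_moves:
  delta_pos:
    - [-0.2, 0, -0.2]
    - [-0.2, 0, -0.35]
    - [-0.2, 0, -0.35]
    - [-0.2, 0, -0.35]
    - [-0.2, 0, -0.35]
    - [-0.2, 0, -0.35]
    - [-0.2, 0, -0.35]
    - [-0.2, 0, -0.35]
    - [-0.2, 0, -0.35]
    - [-0.2, 0, -0.35]
  yaw: [0, 0, 0, 0, 0, 0, 0, 0, 0, 0]
  gripper: [60, 60, 60, 0, 0, 0, 0, 0, 0, 0]
  force: 30

```text
clock: 10.77
tool_pos: [0.6823, -0.1003, 0.0842]
eef_rot: [-0.702, 0.058, 0.707, 0.064]
contact_force: [-0.2, -0.2, -0.3]
opening: 0.143
```

apply_moves:
  delta_pos:
    - [0, 0, 0.12]
    - [0, 0, 0.12]
    - [0, 0, 0.12]
    - [0, 0, 0.12]
    - [0, 0, 0.12]
    - [0, 0, 0.12]
    - [0, 0, 0.12]
    - [0, 0, 0.12]
    - [0, 0, 0.12]
    - [0, 0, 0.12]
  yaw: [0, 0.12, 0.24, 0.36, 0.48, 0.6, 0.72, 0.84, 0.96, 0.96]
  gripper: [0, 0, 0, 0, 0, 0, 0, 0, 0, 0]

```text
clock: 11.6
tool_pos: [0.6809, -0.102, 0.0842]
eef_rot: [-0.593, 0.38, 0.599, 0.381]
contact_force: [-0.2, -3.3, 0.3]
opening: 0.147
```

Run:
```python
from h import *
s,M=tool();print(s['q'],s['tool_pos'],s['contact_force'],s['moment'],M.round(3),s['opening'],togo((.6805,-.0998,.084)))
im=snapshot("wrist");cv2.imwrite("pics/i.png",im[:,:,::-1])
im=snapshot("top");cv2.imwrite("pics/i2.png",cv2.resize(im[130:300,340:480,::-1],None,fx=4,fy=3.5,interpolation=cv2.INTER_CUBIC))
```

```text
[-0.02914318  0.99593362  0.23010677  1.47322692 -0.30452941  0.71391261
 -2.37465015] [ 0.68088207 -0.1020057   0.08418042] [-0.16515887 -3.29308031  0.33418012] [-0.7085363  -0.06752967 -0.03349516] [[-0.005 -0.907 -0.421]
 [ 0.006 -0.421  0.907]
 [-1.     0.003  0.007]] 0.14731076623918182 [ 0.02 -0.06  0.22]
```

View pics/i.png

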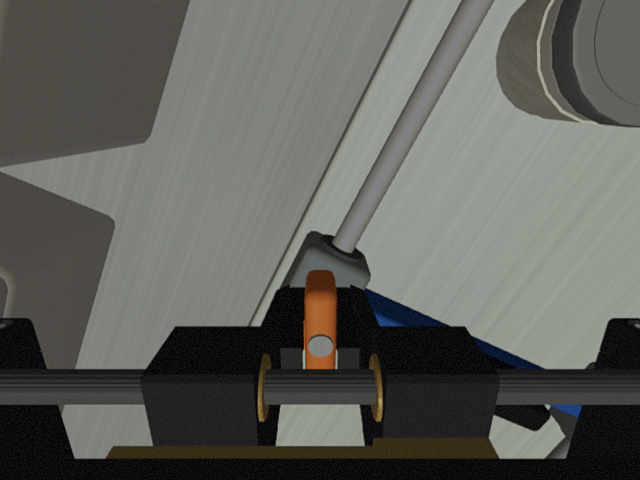

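View pics/i2.png

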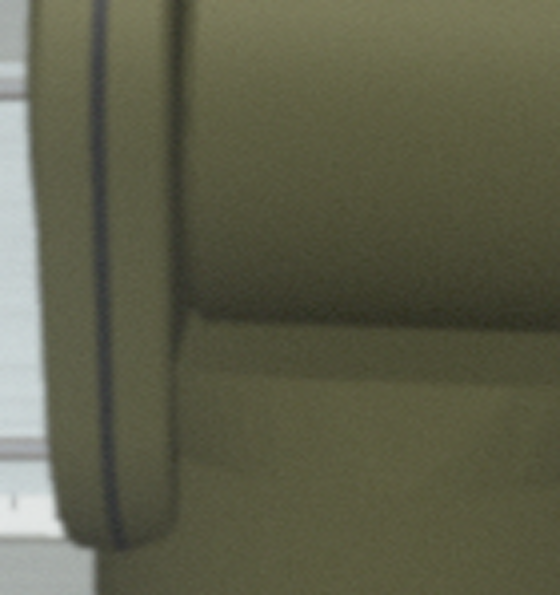

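apply_moves:
  delta_pos:
    - [0, 0, 0]
    - [0, 0, 0]
    - [0, 0, 0]
    - [-1, 0, 0]
    - [-2, 0, 0]
    - [-4, 0, 0]
    - [-5, 0, 0]
    - [-5, 0, 0]
    - [-5, 0, 0]
    - [-5, 0, 0]
  yaw: [0, 0, 0, 0, 0, 0, -0.12, -0.24, -0.36, -0.48]
  gripper: [30, 60, 60, 60, 60, 60, 60, 60, 60, 60]

```text
clock: 12.53
tool_pos: [0.6819, -0.1021, 0.1361]
eef_rot: [-0.669, 0.222, 0.672, 0.225]
contact_force: [0.6, 0.1, -0.4]
opening: 0.599
```

apply_moves:
  delta_pos:
    - [0, 0, 0]
    - [0, 0, 0]
    - [0, 0, 0]
    - [0, 0, 0]
    - [0, 0, 0]
    - [0, 0, 0]
    - [0, 0, 0]
    - [0, 0, 0]
    - [0, 0, 0]
    - [0, 0, 0]
  yaw: [-0.12, -0.24, -0.36, -0.48, -0.6, -0.72, -0.84, -0.96, -1.08, -1.2]
  gripper: [60, 60, 60, 60, 60, 60, 60, 60, 60, 60]

```text
clock: 13.37
tool_pos: [0.6824, -0.1024, 0.1376]
eef_rot: [0.679, 0.198, -0.679, 0.195]
contact_force: [0.3, -0.0, 0.7]
opening: 0.6
```

apply_moves:
  delta_pos:
    - [0, 0, 0]
    - [0, 0, 0]
    - [0, 0, 0]
    - [0, 0, 0]
    - [0, 0, 0]
    - [0, 0, 0]
    - [0, 0, 0]
    - [0, 0, 0]
    - [0, 0, 0]
    - [0, 0, 0]
  yaw: [-0.12, -0.24, -0.36, -0.48, -0.6, -0.72, -0.84, -0.96, -1.08, -1.2]
  gripper: [60, 60, 60, 60, 60, 60, 60, 60, 60, 60]

```text
clock: 14.2
tool_pos: [0.6829, -0.1031, 0.1391]
eef_rot: [0.449, 0.547, -0.447, 0.546]
contact_force: [0.2, -0.0, 0.1]
opening: 0.596
```

Run:
```python
from h import *
s,M=tool();print(s['q'],s['tool_pos'],M.round(3))
p=camera_params("wrist");im=snapshot("wrist");cv2.imwrite("pics/j.png",im[:,:,::-1])
im=snapshot("side");cv2.imwrite("pics/j2.png",cv2.resize(im[180:360,270:450,::-1],None,fx=3.3,fy=3.3,interpolation=cv2.INTER_CUBIC))
print(togo((.6805,-.100,.12)), proj("wrist",[(.6805,-.1,.097)]))
```

```text
[ 0.34078172  0.95268726 -0.52983988  1.42630409  0.5444879   0.9103166
 -0.14449536] [ 0.68292172 -0.1030725   0.13907179] [[ 0.     0.981  0.196]
 [ 0.003  0.196 -0.981]
 [-1.     0.001 -0.003]]
[ 1.87 -0.17 -0.34] [[313.50065001 271.41525493]]
```

View pics/j.png

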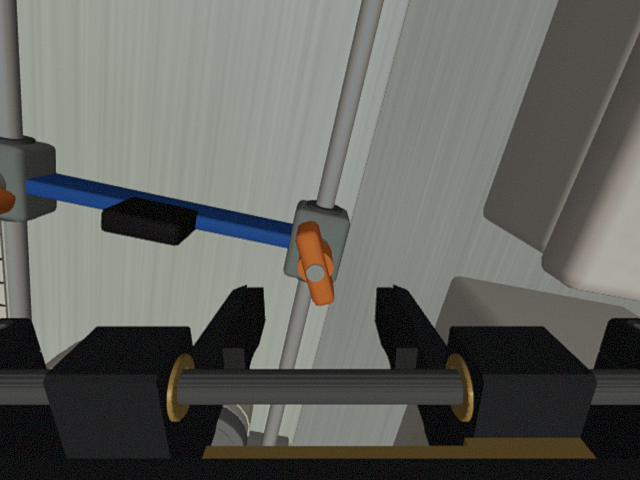

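View pics/j2.png

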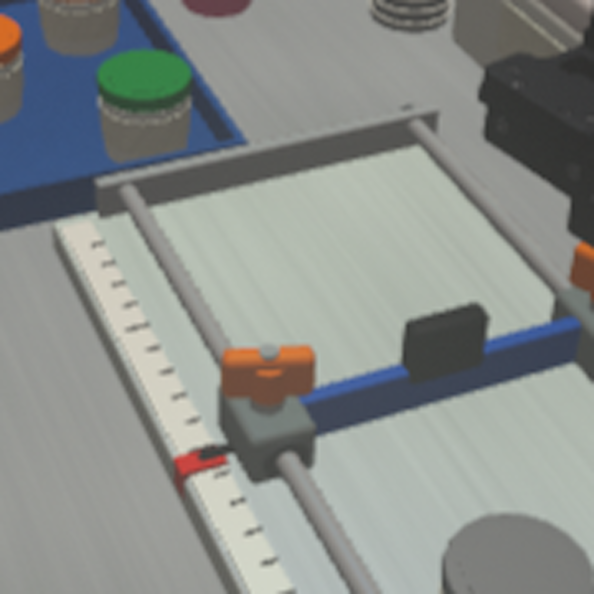

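Run:
```python
from h import *
s,M=tool()
h=onz("wrist",(316,272),.097);print(h)
a=onz("wrist",(308,227),.097);b=onz("wrist",(323,299),.097);print(a,b,np.linalg.norm(a-b),np.arctan2(-(a-b)[1],(a-b)[0]),np.arctan2(-M[1,2],M[0,2]))
print(togo((.681,-.100,.083)))
```

```text
[ 0.68191991 -0.10008464  0.097     ]
[ 0.67290063 -0.07533095  0.097     ] [ 0.68896142 -0.11580867  0.097     ] 0.04354761589220941 -1.948524847969667 1.3789774124004357
[ 5.57 -0.12 -0.32]
```

apply_moves:
  delta_pos:
    - [0, -0.15, -0.3]
    - [0, -0.15, -0.3]
    - [1.5, -0.15, -0.3]
    - [3, -0.15, -0.3]
    - [4.5, -0.15, -0.3]
    - [5.5, -0.15, -0.3]
    - [5.5, -0.15, -0.3]
    - [5.5, -0.15, -0.3]
    - [5.5, -0.15, -0.3]
  yaw: [-0.12, -0.22, -0.22, -0.22, -0.22, -0.22, -0.22, -0.22, -0.22]
  gripper: [60, 60, 60, 60, 60, 60, 60, 60, 60]

```text
clock: 15.05
tool_pos: [0.6811, -0.1, 0.0838]
eef_rot: [0.389, 0.592, -0.386, 0.591]
contact_force: [0.3, 0.4, 0.7]
opening: 0.598
```

Run:
```python
from h import *
s,M=tool();print(s['q'],s['tool_pos'],M.round(3),s['contact_force'])
p=camera_params("wrist");im=snapshot("wrist");cv2.imwrite("pics/k.png",im[:,:,::-1])
print(togo((.681,-.100,.083)))
```

```text
[ 0.3480238   1.02852233 -0.54966732  1.4558286   0.63866198  0.83944363
 -0.00729563] [ 0.68105824 -0.1000457   0.08381201] [[ 0.     0.917  0.4  ]
 [ 0.004  0.4   -0.917]
 [-1.     0.002 -0.004]] [0.32294788 0.40880598 0.72800958]
[ 0.12 -0.03 -0.02]
```

View pics/k.png

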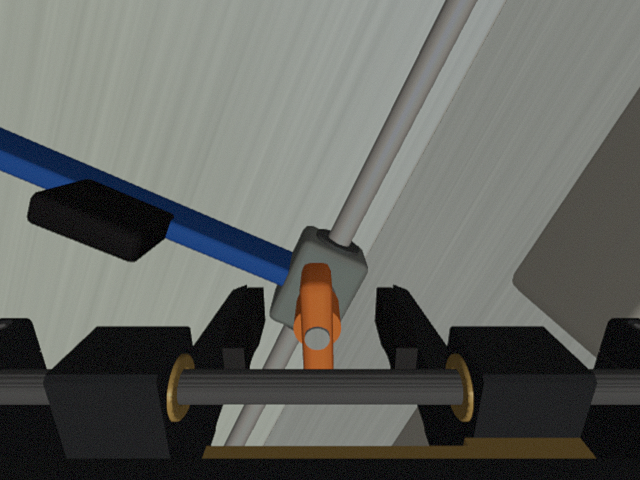

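Run:
```python
from h import *
s,M=tool()
h=onz("wrist",(316,338),.097);print(h,M.T@(h-s['tool_pos']))
```

```text
[ 0.68205247 -0.10149423  0.097     ] [-0.01277173  0.00014539  0.00157941]
```

apply_moves:
  delta_pos:
    - [0, 0, 0.1]
    - [0, 0, 0.1]
    - [0, 0, 0.1]
    - [0, 0, 0.1]
    - [0, 0, 0.1]
    - [0, 0, 0.1]
    - [0, 0, 0.1]
    - [0, 0, 0.1]
  yaw: [0, 0, 0, 0, 0, 0, 0, 0]
  gripper: [0, 0, 0, 0, 0, 0, 0, 0]
  force: 30

```text
clock: 15.77
tool_pos: [0.6806, -0.1015, 0.0842]
eef_rot: [0.388, 0.593, -0.387, 0.591]
contact_force: [-4.3, -1.1, 3.9]
opening: 0.145
```

apply_moves:
  delta_pos:
    - [0, 0, 0]
    - [0, 0, 0]
    - [0, 0, 0]
    - [0, 0, 0]
    - [0, 0, 0]
    - [0, 0, 0]
    - [0, 0, 0]
    - [0, 0, 0]
    - [0, 0, 0]
    - [0, 0, 0]
  yaw: [0.12, 0.24, 0.36, 0.48, 0.6, 0.72, 0.84, 0.96, 1.08, 1.2]
  gripper: [0, 0, 0, 0, 0, 0, 0, 0, 0, 0]

```text
clock: 16.6
tool_pos: [0.6784, -0.1011, 0.0842]
eef_rot: [-0.653, -0.27, 0.656, -0.266]
contact_force: [-7.6, 0.1, 6.1]
opening: 0.144
```

Run:
```python
from h import *
s,M=tool();print(s['q'],s['tool_pos'],M.round(3),s['contact_force'],s['moment'],s['opening'],np.arctan2(-M[1,2],M[0,2]))
```

```text
[ 0.20596887  0.98415295 -0.24850944  1.46679458  0.30585027  0.73504207
 -0.95905245] [ 0.67842836 -0.10109033  0.08420658] [[-0.006  0.701 -0.713]
 [ 0.003 -0.713 -0.701]
 [-1.    -0.007  0.002]] [-7.55133811  0.11419     6.11391101] [0.13812695 1.38754019 0.09901068] 0.14445734943530847 2.36487942887421
```

apply_moves:
  delta_pos:
    - [0, 0, 0]
    - [0, 0, 0]
    - [0, 0, 0]
    - [0, 0, 0]
    - [0, 0, 0]
    - [0, 0, 0]
    - [0, 0, 0]
    - [0, 0, 0]
    - [0, 0, 0]
    - [0, 0, 0]
  yaw: [0.12, 0.24, 0.36, 0.48, 0.6, 0.72, 0.84, 0.96, 1.08, 1.15]
  gripper: [0, 0, 0, 0, 0, 0, 0, 0, 0, 0]

```text
clock: 17.43
tool_pos: [0.6779, -0.099, 0.0843]
eef_rot: [-0.692, 0.131, 0.697, 0.134]
contact_force: [-3.4, 1.9, 3.8]
opening: 0.144
```

apply_moves:
  delta_pos:
    - [0, 0, 0]
    - [0, 0, 0]
    - [0, 0, 0]
    - [0, 0, 0]
    - [0, 0, 0]
  yaw: [0.05, 0.1, 0.15, 0.18, 0.18]
  gripper: [0, 0, 0, 0, 0]

```text
clock: 17.85
tool_pos: [0.678, -0.0987, 0.0843]
eef_rot: [-0.677, 0.193, 0.683, 0.195]
contact_force: [-1.4, -0.2, 1.1]
opening: 0.151
```

Run:
```python
from h import *
s,M=tool();print(s['q'],s['tool_pos'],M.round(3),s['contact_force'],s['moment'],s['opening'],np.arctan2(-M[1,2],M[0,2]))
im=snapshot("side");cv2.imwrite("pics/l2.png",cv2.resize(im[180:360,270:450,::-1],None,fx=3.3,fy=3.3,interpolation=cv2.INTER_CUBIC))
im=snapshot("wrist");cv2.imwrite("pics/l.png",im[:,:,::-1])
```

```text
[ 0.03069683  0.98057863  0.09774325  1.47896666 -0.13395693  0.69628881
 -1.93754343] [ 0.67802552 -0.09871789  0.08428715] [[-0.007 -0.527 -0.85 ]
 [ 0.005 -0.85   0.527]
 [-1.    -0.001  0.009]] [-1.44696355 -0.22047918  1.1429448 ] [0.00412004 0.19221578 0.58591298] 0.1512722409698685 -2.58597125624748
```

View pics/l2.png

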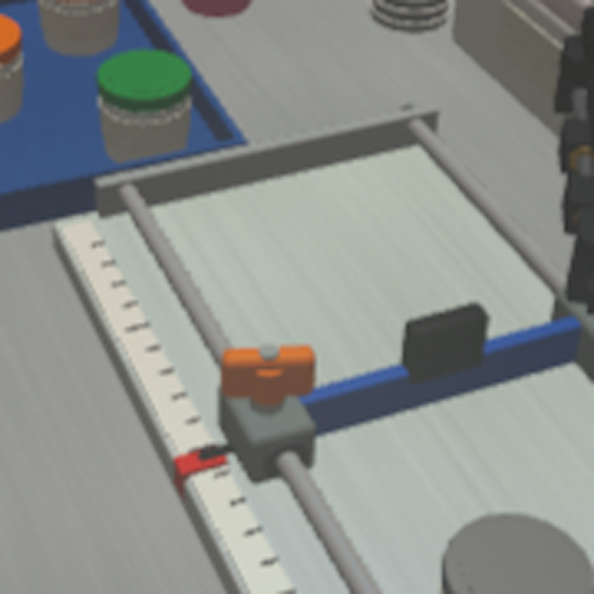

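View pics/l.png

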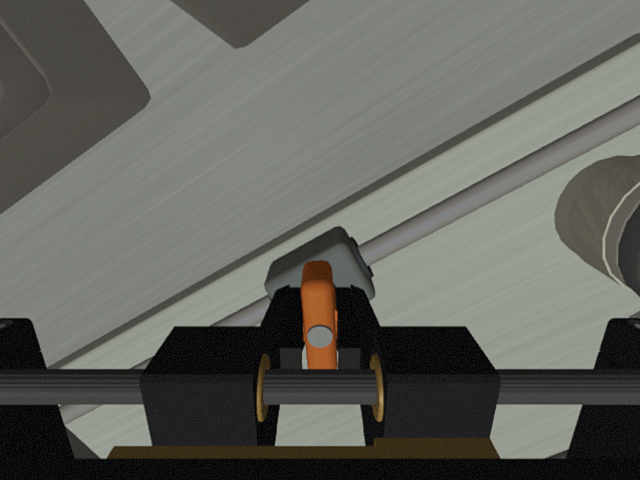

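apply_moves:
  delta_pos:
    - [0, 0, 0]
    - [0, 0, 0]
    - [0, 0, 0]
    - [0, 0, 0]
    - [-1, 0, 0]
    - [-3, 0, 0]
    - [-6, 0, 0]
    - [-6, 0, 0]
  yaw: [0, 0, 0, 0, 0, 0, 0, 0]
  gripper: [30, 60, 60, 60, 60, 60, 60, 60]

```text
clock: 18.62
tool_pos: [0.6823, -0.1, 0.1506]
eef_rot: [0.681, -0.192, -0.679, -0.195]
contact_force: [0.8, -0.7, 1.4]
opening: 0.599
```

Run:
```python
from h import *
s,M=tool();print(s['q'],s['tool_pos'],M.round(3))
im=snapshot("wrist");cv2.imwrite("pics/m.png",im[:,:,::-1])
print(togo((.4795,-.0955,.145)))
```

```text
[ 0.02524283  0.89544317  0.11170411  1.44715193 -0.12719587  0.80309402
 -1.94240052] [ 0.68229185 -0.10000397  0.15059869] [[ 0.003 -0.527 -0.85 ]
 [ 0.004 -0.85   0.527]
 [-1.    -0.005 -0.001]]
[ 0.33 10.27 17.36]
```

View pics/m.png

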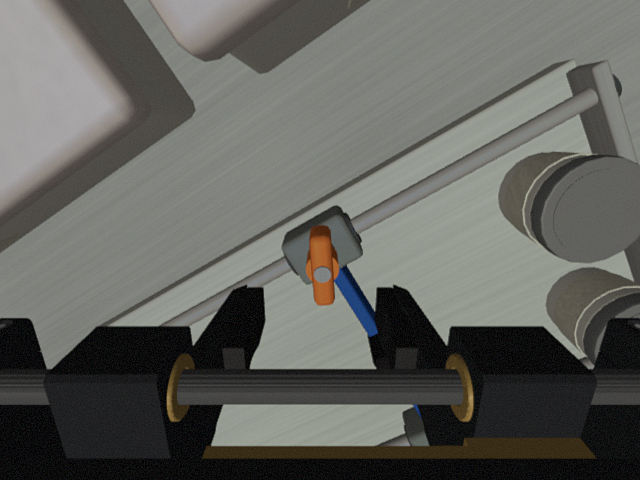

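apply_moves:
  delta_pos:
    - [0, 1.2, 2]
    - [0, 2.4, 4]
    - [0, 3.6, 6]
    - [0, 4.8, 8]
    - [0, 6, 10]
    - [0, 7.2, 12]
    - [0, 8.4, 14]
    - [0, 9.4, 16]
    - [0.3, 10.3, 17.4]
    - [0.3, 10.3, 17.4]
  yaw: [-0.12, -0.24, -0.36, -0.48, -0.6, -0.72, -0.84, -0.96, -1.08, -1.2]
  gripper: [60, 60, 60, 60, 60, 60, 60, 60, 60, 60]

```text
clock: 19.5
tool_pos: [0.4739, -0.0958, 0.1449]
eef_rot: [-0.668, -0.228, 0.672, -0.224]
contact_force: [0.4, 0.1, -0.5]
opening: 0.598
```

apply_moves:
  delta_pos:
    - [0, 0, 0]
    - [0, 0, 0]
    - [0, 0, 0]
    - [0, 0, 0]
    - [0, 0, 0]
    - [0, 0, 0]
    - [0, 0, 0]
    - [0, 0, 0]
    - [0, 0, 0]
    - [0, 0, 0]
  yaw: [-0.12, -0.24, -0.36, -0.48, -0.6, -0.72, -0.84, -0.96, -1.08, -1.2]
  gripper: [60, 60, 60, 60, 60, 60, 60, 60, 60, 60]

```text
clock: 20.33
tool_pos: [0.4737, -0.096, 0.1448]
eef_rot: [0.424, 0.569, -0.424, 0.563]
contact_force: [-0.1, -0.2, -0.0]
opening: 0.603
```

Run:
```python
from h import *
s,M=tool();print(s['q'],s['tool_pos'],M.round(3),np.arctan2(-M[1,2],M[0,2]))
im=snapshot("wrist");cv2.imwrite("pics/n.png",im[:,:,::-1])
print(togo((.4795,-.0955,.145)))
```

```text
[ 0.42744463  0.73708874 -0.52159216  2.06694207  0.71658749  0.52872408
 -0.33691025] [ 0.47371332 -0.09595086  0.1447573 ] [[-0.007  0.96   0.281]
 [ 0.004  0.281 -0.96 ]
 [-1.    -0.005 -0.006]] 1.2856543962342128
[-0.04  0.58  0.11]
```

View pics/n.png

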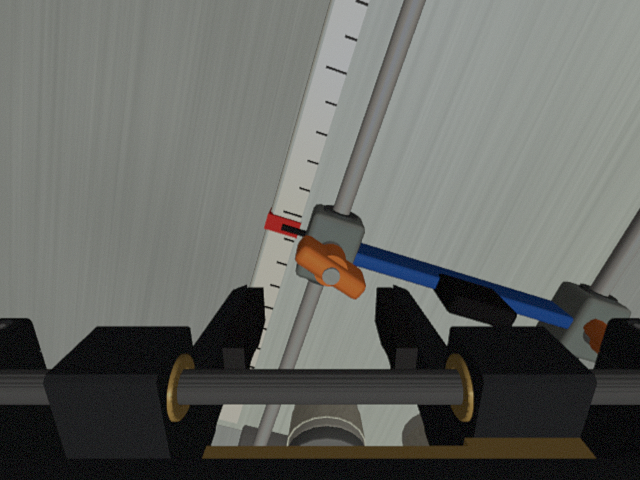

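Run:
```python
from h import *
s,M=tool()
h=onz("wrist",(331,276),.097);a=onz("wrist",(300,249),.097);b=onz("wrist",(362,291),.097)
print(h,a,b,np.arctan2(-(b-a)[1],(b-a)[0]),togo((h[0],h[1],.145)))
```

```text
[ 0.48182731 -0.09595519  0.097     ] [ 0.46036534 -0.08513211  0.097     ] [ 0.50191927 -0.09990991  0.097     ] 0.34168101714586707 [-0.04  0.79  0.22]
```

apply_moves:
  delta_pos:
    - [0, 0.65, 0.15]
    - [0, 0.65, 0.15]
    - [0, 0.65, 0.15]
    - [0, 0.65, 0.15]
    - [0, 0.65, 0.15]
    - [0, 0.65, 0.15]
    - [0, 0.65, 0.15]
    - [0, 0.65, 0.15]
    - [0, 0.65, 0.15]
    - [0, 0.65, 0.15]
  yaw: [-0.12, -0.24, -0.36, -0.48, -0.6, -0.72, -0.84, -0.96, -0.96, -0.96]
  gripper: [60, 60, 60, 60, 60, 60, 60, 60, 60, 60]

```text
clock: 21.22
tool_pos: [0.48, -0.0958, 0.1444]
eef_rot: [0.116, 0.701, -0.114, 0.695]
contact_force: [0.4, 0.4, 0.7]
opening: 0.601
```

Run:
```python
from h import *
s,M=tool();print(s['q'],s['tool_pos'],M.round(3),np.arctan2(-M[1,2],M[0,2]))
im=snapshot("wrist");cv2.imwrite("pics/o.png",im[:,:,::-1])
print(proj("wrist",[(.4805,-.0957,.097)]))
```

```text
[ 0.57215387  0.80998674 -0.78530714  2.04124316  0.91586664  0.69513645
  0.42357575] [ 0.48000722 -0.0958169   0.14436168] [[-0.008  0.32   0.947]
 [ 0.005  0.947 -0.32 ]
 [-1.     0.002 -0.009]] 0.3260609238991605
[[318.85357874 271.49717281]]
```

View pics/o.png

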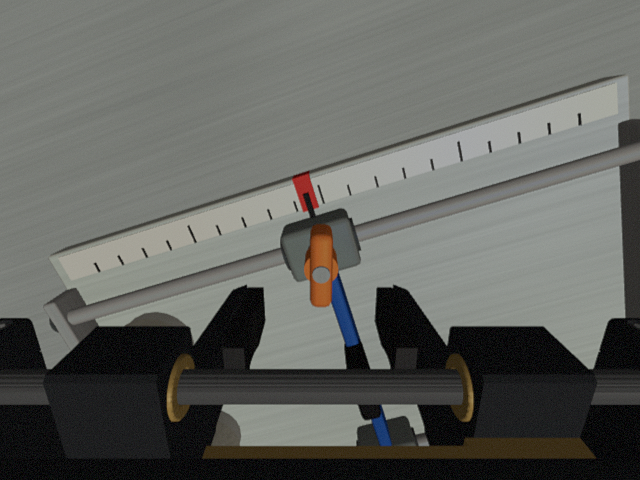

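apply_moves:
  delta_pos:
    - [1.5, 0, 0.1]
    - [3, 0, 0.1]
    - [4.5, 0, 0.1]
    - [6.1, 0, 0.1]
    - [6.1, 0, 0.1]
    - [6.1, 0, 0.1]
    - [6.1, 0, 0.1]
  yaw: [0, 0, 0, 0, 0, 0, 0]
  gripper: [60, 60, 60, 60, 60, 60, 60]

```text
clock: 21.85
tool_pos: [0.481, -0.0956, 0.0841]
eef_rot: [0.116, 0.7, -0.114, 0.695]
contact_force: [0.0, 0.9, 0.6]
opening: 0.599
```

apply_moves:
  delta_pos:
    - [0, 0, 0]
    - [0, 0, 0]
    - [0, 0, 0]
    - [0, 0, 0]
    - [0, 0, 0]
    - [0, 0, 0]
    - [0, 0, 0]
    - [0, 0, 0]
  yaw: [0, 0, 0, 0, 0, 0, 0, 0]
  gripper: [0, 0, 0, 0, 0, 0, 0, 0]
  force: 30

```text
clock: 22.52
tool_pos: [0.4811, -0.0955, 0.0842]
eef_rot: [0.116, 0.7, -0.114, 0.695]
contact_force: [-0.1, 0.7, 0.9]
opening: 0.142
```

Run:
```python
from h import *
s,M=tool();print(s['q'],s['tool_pos'],s['opening'],np.arctan2(-M[1,2],M[0,2]),s['contact_force'])
```

```text
[ 0.50530912  0.89963416 -0.67427708  2.07067228  1.0798832   0.58266546
  0.28316542] [ 0.48109127 -0.09547924  0.08417798] 0.14230796740980015 0.3266796390454028 [-0.09516138  0.7365219   0.90498875]
```

apply_moves:
  delta_pos:
    - [0, 0, 0]
    - [0, 0, 0]
    - [0, 0, 0]
    - [0, 0, 0]
    - [0, 0, 0]
    - [0, 0, 0]
    - [0, 0, 0]
    - [0, 0, 0]
    - [0, 0, 0]
    - [0, 0, 0]
  yaw: [0.12, 0.24, 0.36, 0.48, 0.6, 0.72, 0.84, 0.96, 1.08, 1.2]
  gripper: [0, 0, 0, 0, 0, 0, 0, 0, 0, 0]

```text
clock: 23.35
tool_pos: [0.48, -0.0964, 0.0842]
eef_rot: [0.489, 0.512, -0.492, 0.507]
contact_force: [-3.5, -1.5, 2.8]
opening: 0.147
```

Run:
```python
from h import *
s,M=tool();print(s['q'],s['tool_pos'],s['opening'],np.arctan2(-M[1,2],M[0,2]),s['contact_force'])
im=snapshot("wrist");cv2.imwrite("pics/q.png",im[:,:,::-1])
```

```text
[ 0.33782408  0.83789218 -0.38185705  2.08061985  0.82147625  0.3849802
 -0.67263534] [ 0.47996141 -0.09638149  0.0841874 ] 0.1470048565454418 1.532838019957979 [-3.45720499 -1.5300536   2.84238561]
```

View pics/q.png

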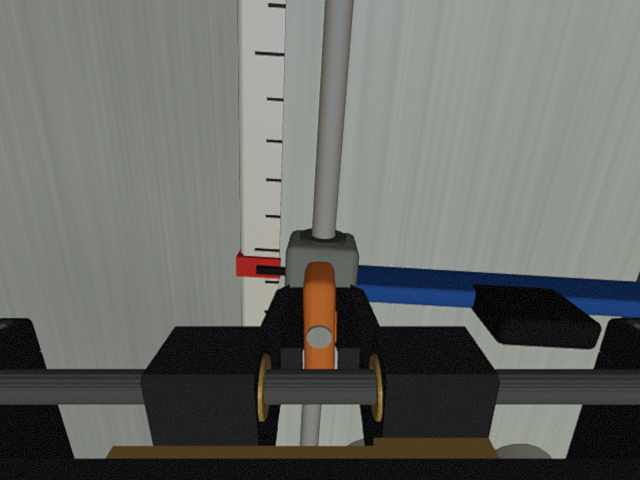

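apply_moves:
  delta_pos:
    - [0, 0, 0]
    - [0, 0, 0]
    - [0, 0, 0]
    - [0, 0, 0]
    - [0, 0, 0]
    - [0, 0, 0]
    - [0, 0, 0]
    - [0, 0, 0]
    - [0, 0, 0]
    - [0, 0, 0]
  yaw: [0.12, 0.24, 0.36, 0.48, 0.6, 0.72, 0.84, 0.96, 1.08, 1.2]
  gripper: [0, 0, 0, 0, 0, 0, 0, 0, 0, 0]

```text
clock: 24.23
tool_pos: [0.4786, -0.0956, 0.0842]
eef_rot: [-0.689, -0.143, 0.696, -0.139]
contact_force: [-3.5, 1.7, 4.3]
opening: 0.142
```

apply_moves:
  delta_pos:
    - [0, 0, 0]
    - [0, 0, 0]
    - [0, 0, 0]
    - [0, 0, 0]
    - [0, 0, 0]
    - [0, 0, 0]
    - [0, 0, 0]
    - [0, 0, 0]
    - [0, 0, 0]
    - [0, 0, 0]
  yaw: [0.12, 0.24, 0.36, 0.48, 0.6, 0.72, 0.8, 0.88, 0.96, 0.96]
  gripper: [0, 0, 0, 0, 0, 0, 0, 0, 0, 0]

```text
clock: 25.07
tool_pos: [0.4787, -0.0945, 0.0842]
eef_rot: [-0.676, 0.193, 0.684, 0.194]
contact_force: [-1.2, 2.2, 2.5]
opening: 0.148
```

Run:
```python
from h import *
s,M=tool();print(s['q'],s['tool_pos'],s['opening'],np.arctan2(-M[1,2],M[0,2]),s['contact_force'],s['moment'])
im=snapshot("wrist");cv2.imwrite("pics/r.png",im[:,:,::-1])
```

```text
[ 0.08552517  0.81934588  0.02755622  2.09528828 -0.09780686  0.23998992
 -1.92521902] [ 0.47868063 -0.0944654   0.08416348] 0.14770821239125068 -2.587540548906878 [-1.20990338  2.20598356  2.47404644] [ 0.36959447 -0.06959379  0.69501512]
```

View pics/r.png

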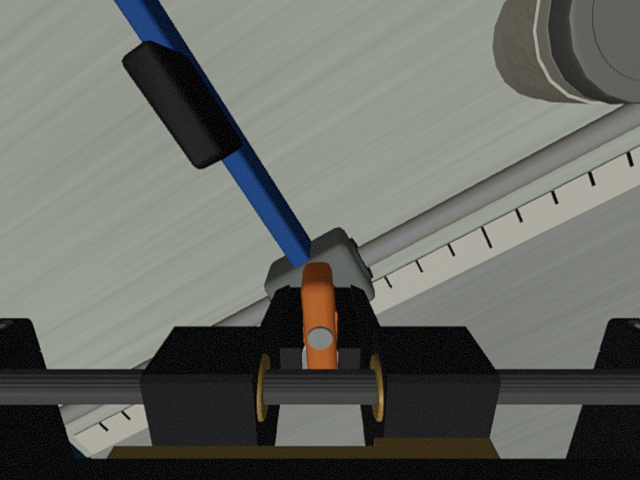

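apply_moves:
  delta_pos:
    - [0, 0, 0]
    - [0, 0, 0]
    - [0, 0, 0]
    - [0, 0, 0]
    - [-1, 0, 0]
    - [-4, 0, 0]
    - [-8, 0, 0]
    - [-11, 0, 0]
    - [-11, 0, 0]
    - [-11, 0, 0]
  yaw: [0, 0, 0, 0, 0, 0, 0, -0.1, -0.2, -0.3]
  gripper: [30, 60, 60, 60, 60, 60, 60, 60, 80, 100]

```text
clock: 25.95
tool_pos: [0.4812, -0.0954, 0.197]
eef_rot: [-0.699, 0.086, 0.704, 0.088]
contact_force: [0.9, 0.0, -0.7]
opening: 0.727
```

Run:
```python
from h import *
s,M=tool();print(s['q'],s['tool_pos'],s['opening'],np.arctan2(-M[1,2],M[0,2]))
im=snapshot("wrist");cv2.imwrite("pics/s.png",im[:,:,::-1])
im=snapshot("top");cv2.imwrite("pics/s2.png",im[:,:,::-1])
print(togo((.4424+.02,.3095,.2)))
```

```text
[ 0.11682663  0.60687674 -0.02144292  2.02150727  0.0199066   0.51974441
 -1.73568958] [ 0.481194   -0.09543221  0.1969756 ] 0.7272617864926859 -2.894840711379891
[ -0.28 -38.76  11.78]
```

View pics/s.png

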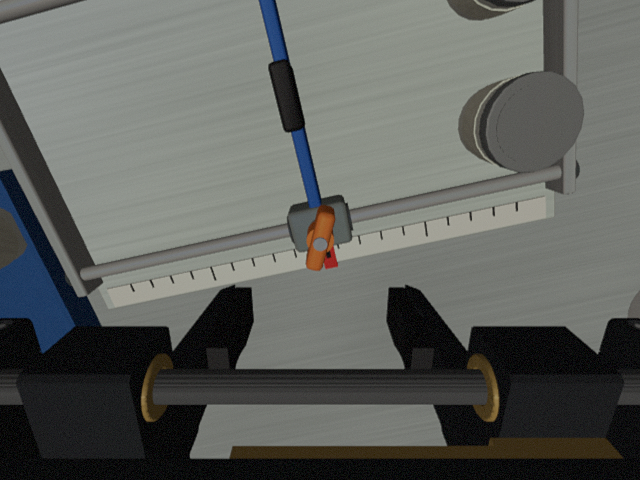

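View pics/s2.png

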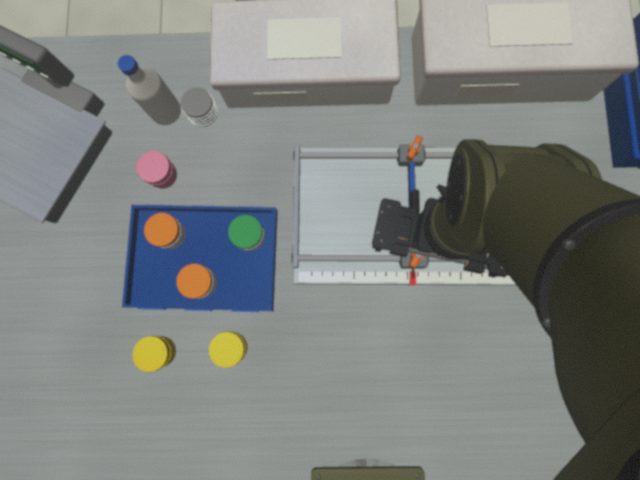

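Run:
```python
from h import *
snapshot("side");b=silhouettes("tub1","side")
for t in ["top","side"]:
    snapshot(t)
    for r in boxes_of("tub1",t)[:8]: print(t,r)
print(togo((.4424,.3095,.18)))
```

```text
top {'bbox': [144.4, 212.4, 43.5, 36.1], 'score': 0.96}
top {'bbox': [176.0, 264.1, 40.9, 34.0], 'score': 0.79}
top {'bbox': [135.6, 148.0, 41.8, 42.8], 'score': 0.76}
top {'bbox': [209.2, 328.7, 39.0, 38.4], 'score': 0.68}
top {'bbox': [134.0, 336.1, 43.0, 37.8], 'score': 0.64}
side {'bbox': [187.1, 182.1, 28.9, 34.6], 'score': 0.77}
side {'bbox': [248.4, 185.9, 30.3, 31.4], 'score': 0.58}
side {'bbox': [279.8, 167.5, 28.1, 28.9], 'score': 0.58}
side {'bbox': [198.7, 208.3, 37.1, 39.2], 'score': 0.58}
[  1.6  -38.23  13.7 ]
```

apply_moves:
  delta_pos:
    - [0, -3.8, 1.4]
    - [0, -7.6, 2.8]
    - [0, -11.4, 4.1]
    - [0, -15.2, 5.5]
    - [0, -19.1, 6.9]
    - [0, -22.9, 8.2]
    - [0, -26.7, 9.6]
    - [0.5, -30.5, 11]
    - [1, -34.3, 12.4]
    - [1.6, -38.2, 13.7]
  yaw: [0, 0, -0.05, -0.1, -0.15, -0.2, -0.23, -0.23, -0.23, -0.23]
  gripper: [100, 100, 100, 100, 100, 100, 100, 100, 100, 100]

```text
clock: 27.18
tool_pos: [0.4415, 0.3112, 0.1797]
eef_rot: [-0.703, 0.007, 0.711, 0.009]
contact_force: [1.4, -0.3, 0.4]
opening: 1.001
```

apply_moves:
  delta_pos:
    - [0, 0, 0]
    - [0, 0, 0]
  yaw: [0, 0]
  gripper: [100, 100]

```text
clock: 27.35
tool_pos: [0.4399, 0.3146, 0.1789]
eef_rot: [-0.702, 0.005, 0.712, 0.008]
contact_force: [0.1, -1.1, -0.6]
opening: 0.999
```

Run:
```python
from h import *
s,M=tool();print(s['q'],s['tool_pos'],M.round(3),s['opening'])
im=snapshot("wrist");cv2.imwrite("pics/t.png",im[:,:,::-1])
im=snapshot("top");cv2.imwrite("pics/t2.png",im[:,:,::-1])
print(togo((.4424,.3095,.04)),proj("wrist",[(.4424,.3095,.065),(.538,.372,.065)]))
```

```text
[-0.70827991  0.6875908   0.015442    1.89148095 -0.04097066  0.57064235
 -2.24993747] [0.43989377 0.31460797 0.17887125] [[-0.014 -0.017 -1.   ]
 [ 0.005 -1.     0.017]
 [-1.    -0.004  0.014]] 0.9994112813131173
[13.93  0.06 -0.28] [[320.53697204 234.06484487]
 [222.68268823  99.92642482]]
```

View pics/t.png

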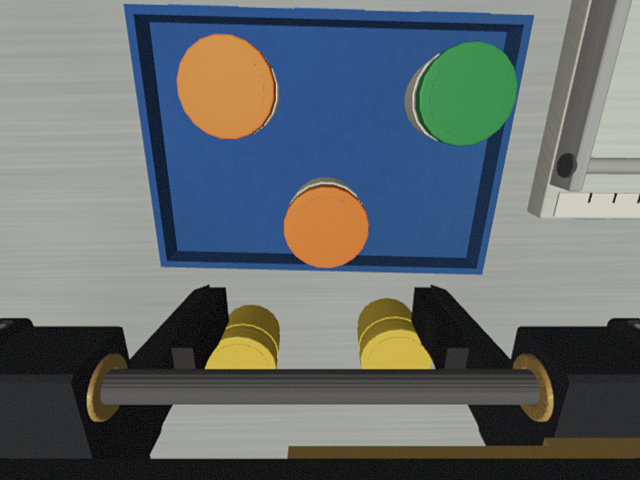

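View pics/t2.png

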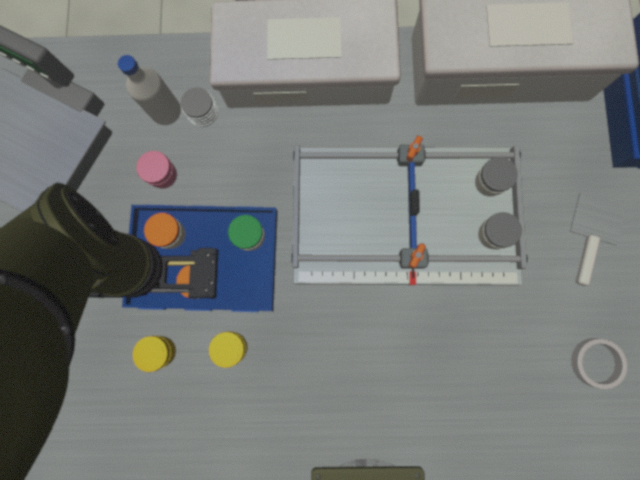

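Run:
```python
from h import *
s,M=tool();p=camera_params("wrist");im=snapshot("wrist")
hsv=cv2.cvtColor(im,cv2.COLOR_RGB2HSV)
m=cv2.inRange(hsv,(5,120,120),(18,255,255))
m[280:]=0
for c in cv2.findContours(m,0,2)[0]:
    if cv2.contourArea(c)>1500:
        (cx,cy),r=cv2.minEnclosingCircle(c); print(cx,cy,r,onz("wrist",(cx,cy),.065,p).round(4))
print(s['tool_pos'],togo((.4424,.3095,.04)))
```

```text
318.9167175292969 228.8640594482422 42.363548278808594 [0.4466 0.3106 0.065 ]
217.06239318847656 89.90597534179688 53.28923034667969 [0.5442 0.375  0.065 ]
[0.44142907 0.30994089 0.17934783] [13.96 -0.02 -0.23]
```

apply_moves:
  delta_pos:
    - [2, -0.05, -0.5]
    - [4, -0.05, -0.5]
    - [6, -0.05, -0.5]
    - [8, -0.05, -0.5]
    - [10, -0.05, -0.5]
    - [12, -0.05, -0.5]
    - [13.3, -0.05, -0.5]
    - [13.9, -0.05, -0.5]
    - [13.9, -0.05, -0.5]
    - [13.9, -0.05, -0.5]
  yaw: [0, 0, 0, 0, 0, 0, 0, 0, 0, 0]
  gripper: [100, 100, 100, 100, 100, 100, 100, 100, 100, 100]

```text
clock: 28.33
tool_pos: [0.4458, 0.3087, 0.0409]
eef_rot: [-0.703, 0.009, 0.711, 0.01]
contact_force: [-0.8, 0.1, -0.1]
opening: 1.002
```

apply_moves:
  delta_pos:
    - [0, 0, 0]
    - [0, 0, 0]
    - [0, 0, 0]
    - [0, 0, 0]
    - [0, 0, 0]
    - [0, 0, 0]
    - [0, 0, 0]
  yaw: [0, 0, 0, 0, 0, 0, 0]
  gripper: [0, 0, 0, 0, 0, 0, 0]
  force: 25

```text
clock: 28.92
tool_pos: [0.4462, 0.3094, 0.0416]
eef_rot: [-0.703, 0.009, 0.711, 0.011]
contact_force: [0.2, 1.4, 5.1]
opening: 0.711
```

Run:
```python
from h import *
s,M=tool();print(s['q'],s['tool_pos'],M.round(3),s['opening'],s['contact_force'])
im=snapshot("wrist");cv2.imwrite("pics/u.png",im[:,:,::-1])
```

```text
[-0.68767861  0.92591239  0.00281737  1.94212896 -0.04089952  0.2807539
 -2.24469599] [0.44618029 0.309416   0.04160349] [[-0.011 -0.027 -1.   ]
 [ 0.003 -1.     0.027]
 [-1.    -0.002  0.011]] 0.7105291929239831 [0.17468572 1.39495345 5.08744881]
```

View pics/u.png

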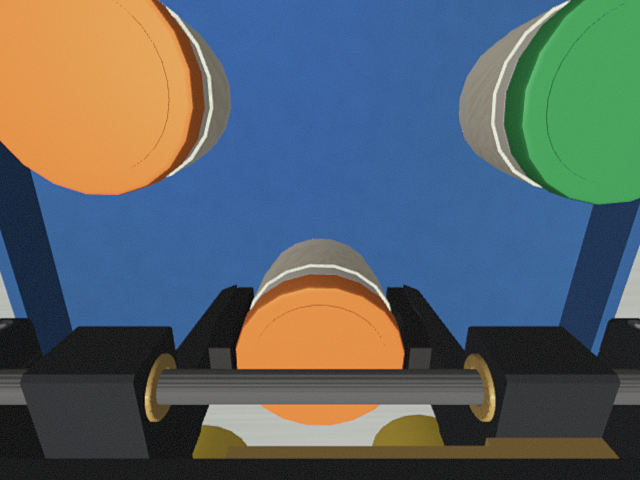

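apply_moves:
  delta_pos:
    - [-1, 0, 0]
    - [-2.5, 0, 0]
    - [-4.5, 0, 0]
    - [-6.5, 0, 0]
    - [-8.5, 0, 0]
    - [-10, 0, 0]
    - [-11, 0, 0]
    - [-11, 0, 0]
  yaw: [0, 0, 0, 0, 0, 0, 0, 0]
  gripper: [0, 0, 0, 0, 0, 0, 0, 0]
  force: 30

```text
clock: 29.63
tool_pos: [0.4481, 0.3094, 0.1535]
eef_rot: [-0.704, 0.008, 0.71, 0.011]
contact_force: [-0.5, 0.1, -3.3]
opening: 0.706
```

Run:
```python
from h import *
s,M=tool();print(s['q'],s['tool_pos'],s['opening'],s['contact_force'])
im=snapshot("wrist");cv2.imwrite("pics/v.png",im[:,:,::-1])
print(togo((.534,.015,.15)))
```

```text
[-0.69362225  0.73093484  0.0162542   1.90208736 -0.04001803  0.51311329
 -2.24488671] [0.44811348 0.30939374 0.15349169] 0.7061058869574351 [-0.47982617  0.12876878 -3.29406252]
[ 0.04 29.17 -9.45]
```

View pics/v.png

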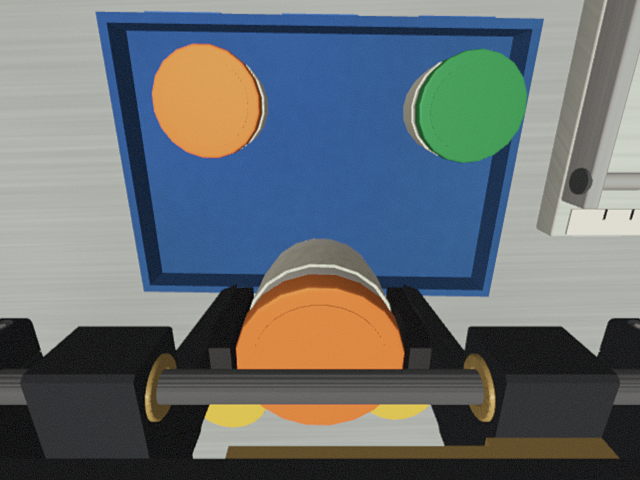

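apply_moves:
  delta_pos:
    - [0, 1.5, -0.5]
    - [0, 4.5, -1.5]
    - [0, 8, -2.6]
    - [0, 12, -3.9]
    - [0, 16, -5.2]
    - [0, 20, -6.5]
    - [0, 23.5, -7.6]
    - [0, 26.5, -8.6]
    - [0, 28.4, -9.2]
    - [0, 29.2, -9.4]
  yaw: [0, 0, 0, 0, 0, 0, 0, 0, 0, 0]
  gripper: [0, 0, 0, 0, 0, 0, 0, 0, 0, 0]

```text
clock: 30.52
tool_pos: [0.5334, 0.0097, 0.1492]
eef_rot: [-0.703, 0.012, 0.711, 0.012]
contact_force: [0.1, -1.1, -2.6]
opening: 0.706
```

apply_moves:
  delta_pos:
    - [0, 0, 0]
    - [0, 0, 0]
  yaw: [0, 0]
  gripper: [0, 0]

```text
clock: 30.68
tool_pos: [0.5324, 0.0099, 0.1482]
eef_rot: [-0.702, 0.012, 0.712, 0.012]
contact_force: [-0.6, 0.0, -4.0]
opening: 0.709
```

Run:
```python
from h import *
s,M=tool();print(s['q'],s['tool_pos'],s['opening'],s['contact_force'],M.round(3))
im=snapshot("wrist");cv2.imwrite("pics/w.png",im[:,:,::-1])
im=snapshot("side");cv2.imwrite("pics/w2.png",im[:,:,::-1])
print(togo((.534,.015,.0666)))
```

```text
[-0.06511228  0.73044466 -0.06423266  1.92958783  0.08490347  0.4985271
 -1.79313199] [0.53239517 0.00988749 0.14824347] 0.7094913773900826 [-0.56980769  0.04402608 -3.97388642] [[-0.015 -0.034 -0.999]
 [ 0.001 -0.999  0.034]
 [-1.    -0.     0.015]]
[ 8.21 -0.29 -0.24]
```

View pics/w.png

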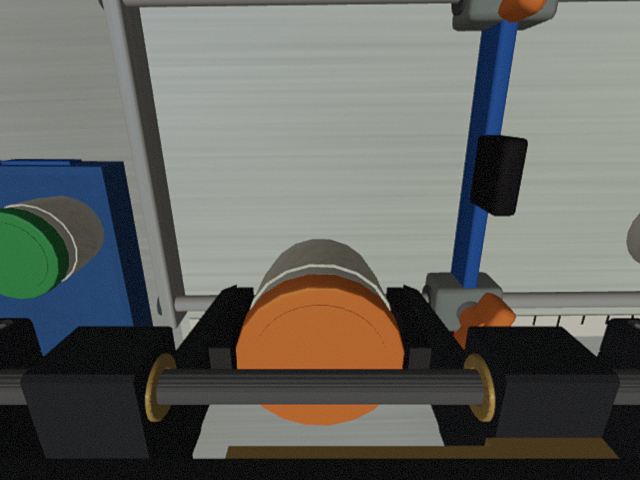

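View pics/w2.png

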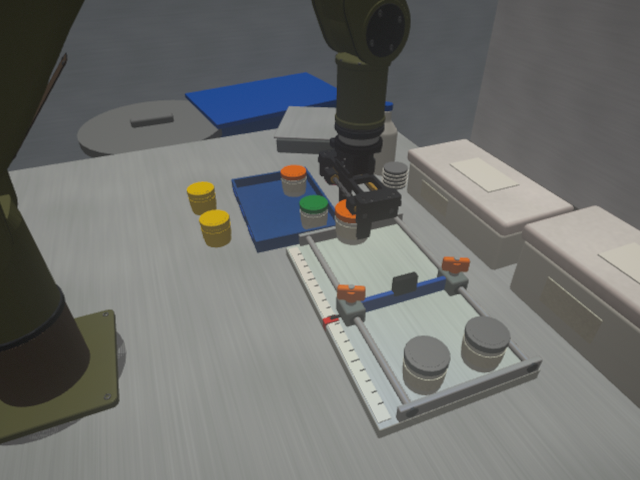

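apply_moves:
  delta_pos:
    - [1.5, -0.3, -0.2]
    - [3, -0.3, -0.2]
    - [4.5, -0.3, -0.2]
    - [6, -0.3, -0.2]
    - [7, -0.3, -0.2]
    - [7.6, -0.3, -0.2]
    - [8, -0.3, -0.2]
    - [8.1, -0.3, -0.2]
    - [8.2, -0.3, -0.2]
    - [8.2, -0.3, -0.2]
  yaw: [0, 0, 0, 0, 0, 0, 0, 0, 0, 0]
  gripper: [0, 0, 0, 0, 0, 0, 0, 0, 0, 0]

```text
clock: 31.62
tool_pos: [0.534, 0.0152, 0.0671]
eef_rot: [-0.703, 0.01, 0.711, 0.011]
contact_force: [0.0, -0.6, -2.4]
opening: 0.705
```

Run:
```python
from h import *
s,M=tool();print(s['tool_pos'],s['opening'],s['contact_force'],M.round(3))
im=snapshot("side");cv2.imwrite("pics/x2.png",cv2.resize(im[150:300,230:450,::-1],None,fx=3.3,fy=3.3,interpolation=cv2.INTER_CUBIC))
```

```text
[0.5339622  0.01523667 0.06710236] 0.7048965338711309 [ 0.00594444 -0.57099722 -2.39339546] [[-0.013 -0.031 -0.999]
 [ 0.002 -1.     0.031]
 [-1.    -0.002  0.013]]
```

View pics/x2.png

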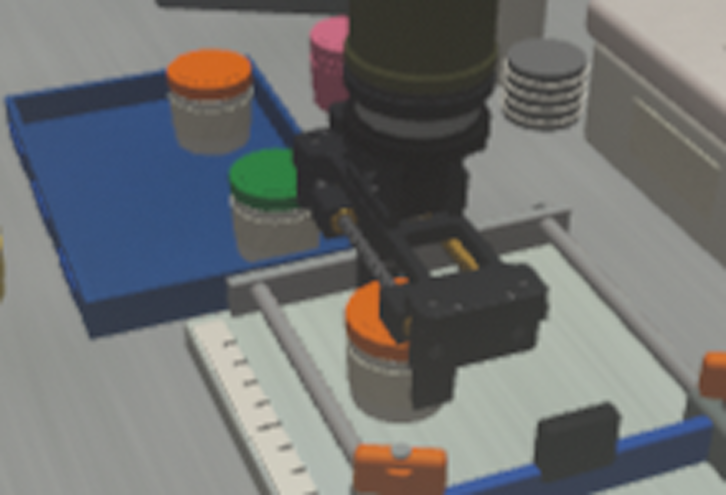

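apply_moves:
  delta_pos:
    - [0.1, 0, 0]
    - [0.15, 0, 0]
    - [0.2, 0, 0]
    - [0.2, 0, 0]
  yaw: [0, 0, 0, 0]
  gripper: [0, 0, 0, 0]

```text
clock: 32.0
tool_pos: [0.5342, 0.015, 0.0656]
eef_rot: [-0.703, 0.01, 0.711, 0.012]
contact_force: [-0.5, -0.8, 2.6]
opening: 0.709
```

Contact; release and rise.

apply_moves:
  delta_pos:
    - [0, 0, 0]
    - [0, 0, 0]
    - [0, 0, 0]
    - [0, 0, 0]
    - [0, 0, 0]
    - [-2, 0, 0]
    - [-5, 0, 0]
    - [-8, 0, 0]
    - [-10, 0, 0]
    - [-10, 0, 0]
  yaw: [0, 0, 0, 0, 0, 0, 0, 0, 0, 0]
  gripper: [80, 90, 100, 100, 100, 100, 100, 100, 100, 100]

```text
clock: 32.83
tool_pos: [0.5379, 0.0149, 0.1694]
eef_rot: [-0.705, 0.01, 0.709, 0.012]
contact_force: [0.2, -0.8, -0.5]
opening: 1.0
```

Run:
```python
from h import *
s,M=tool();print(s['tool_pos'],s['opening'],s['contact_force'])
im=snapshot("wrist");cv2.imwrite("pics/y.png",im[:,:,::-1])
im=snapshot("top");cv2.imwrite("pics/y2.png",im[:,:,::-1])
print(togo((.541,.373,.17)))
```

```text
[0.53786341 0.01494977 0.16943216] 1.000150352513254 [ 0.23893764 -0.81630443 -0.51539287]
[ -0.32 -35.82   0.58]
```

View pics/y.png

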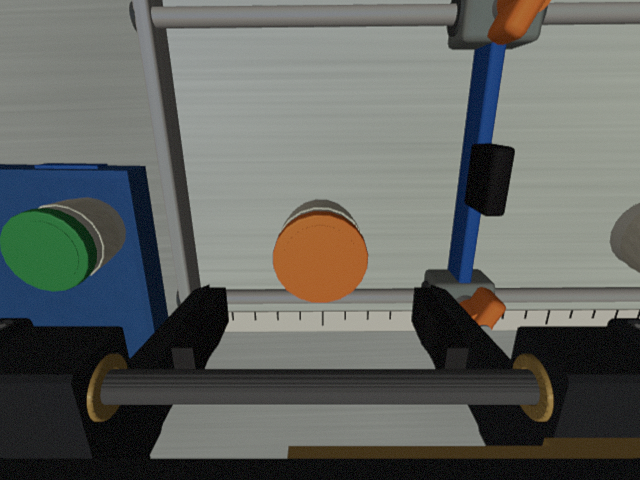

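View pics/y2.png

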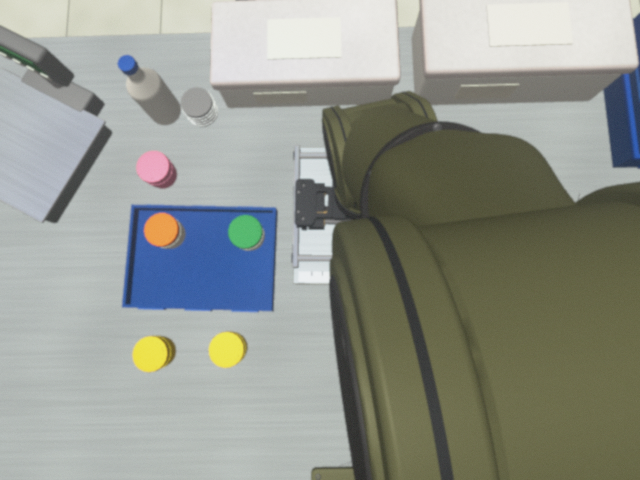

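apply_moves:
  delta_pos:
    - [0, -3.6, 0]
    - [0, -7.2, 0]
    - [0, -10.8, 0.1]
    - [0, -14.4, 0.2]
    - [0, -18, 0.3]
    - [0, -21.6, 0.4]
    - [0, -25.2, 0.5]
    - [0, -28.8, 0.6]
    - [0, -32.4, 0.6]
    - [0, -35.8, 0.6]
  yaw: [0, 0, 0, 0, 0, 0, 0, 0, 0, 0]
  gripper: [100, 100, 100, 100, 100, 100, 100, 100, 100, 100]

```text
clock: 33.77
tool_pos: [0.5393, 0.3746, 0.1647]
eef_rot: [-0.702, 0.011, 0.712, 0.011]
contact_force: [0.8, 0.8, 0.2]
opening: 0.997
```

apply_moves:
  delta_pos:
    - [0, 0, 0]
    - [0, 0, 0]
    - [0, 0, 0]
    - [0, 0, 0]
  yaw: [0, 0, 0, 0]
  gripper: [100, 100, 100, 100]

```text
clock: 34.1
tool_pos: [0.5395, 0.3719, 0.1636]
eef_rot: [-0.702, 0.013, 0.712, 0.01]
contact_force: [0.5, -0.4, 0.2]
opening: 1.001
```

Run:
```python
from h import *
s,M=tool();print(s['q'],s['tool_pos'],M.round(3))
for k in range(2):
    p=camera_params("wrist");im=snapshot("wrist")
cv2.imwrite("pics/z.png",im[:,:,::-1])
hsv=cv2.cvtColor(im,cv2.COLOR_RGB2HSV)
m=cv2.inRange(hsv,(5,120,120),(18,255,255)); m[290:]=0
for c in cv2.findContours(m,0,2)[0]:
    if cv2.contourArea(c)>1500:
        (cx,cy),r=cv2.minEnclosingCircle(c); print(cx,cy,r,onz("wrist",(cx,cy),.065,p).round(4))
print(togo((.541,.373,.044)))
```

```text
[-0.67525471  0.83784634  0.00879432  1.53734437 -0.01878562  0.77962905
 -2.2590131 ] [0.53953404 0.37190151 0.16361226] [[-0.014 -0.032 -0.999]
 [-0.003 -0.999  0.032]
 [-1.     0.003  0.014]]
315.38763427734375 237.0 44.79142761230469 [0.544  0.3747 0.065 ]
[12.03 -0.1  -0.27]
```

View pics/z.png

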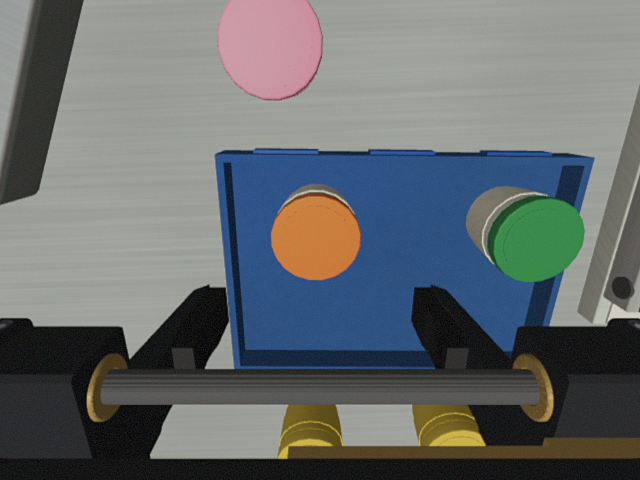

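apply_moves:
  delta_pos:
    - [2, -0.15, -0.35]
    - [4, -0.15, -0.35]
    - [6, -0.15, -0.35]
    - [8, -0.15, -0.35]
    - [10, -0.15, -0.35]
    - [11.3, -0.15, -0.35]
    - [11.9, -0.15, -0.35]
    - [11.9, -0.15, -0.35]
    - [11.9, -0.15, -0.35]
  yaw: [0, 0, 0, 0, 0, 0, 0, 0, 0]
  gripper: [100, 100, 100, 100, 100, 100, 100, 100, 100]

```text
clock: 34.95
tool_pos: [0.5424, 0.3733, 0.0459]
eef_rot: [-0.702, 0.012, 0.712, 0.011]
contact_force: [0.4, 0.7, -0.1]
opening: 1.003
```

apply_moves:
  delta_pos:
    - [0, 0, 0]
    - [0, 0, 0]
    - [0, 0, 0]
    - [0, 0, 0]
    - [0, 0, 0]
    - [0, 0, 0]
    - [0, 0, 0]
  yaw: [0, 0, 0, 0, 0, 0, 0]
  gripper: [0, 0, 0, 0, 0, 0, 0]
  force: 30

```text
clock: 35.53
tool_pos: [0.5428, 0.3738, 0.0466]
eef_rot: [-0.703, 0.012, 0.711, 0.012]
contact_force: [-0.7, -0.4, 5.6]
opening: 0.706
```

Run:
```python
from h import *
s,M=tool();print(s['q'],s['tool_pos'],M.round(3),s['opening'],s['contact_force'])
im=snapshot("wrist");cv2.imwrite("pics/aa.png",im[:,:,::-1])
```

```text
[-6.70585126e-01  1.00392229e+00  1.83356482e-03  1.57045653e+00
 -1.59926973e-02  5.76627872e-01 -2.26020165e+00] [0.54281052 0.37383676 0.04664155] [[-0.012 -0.033 -0.999]
 [-0.    -0.999  0.033]
 [-1.     0.001  0.012]] 0.7061216360634812 [-0.73814117 -0.36313524  5.55089748]
```

View pics/aa.png

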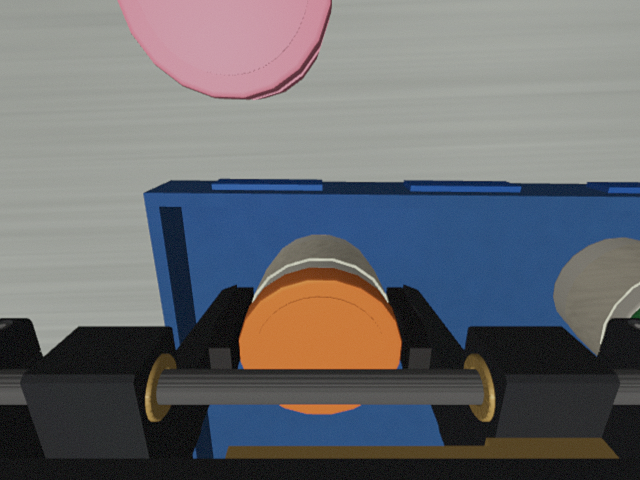

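apply_moves:
  delta_pos:
    - [-1, 0, 0]
    - [-2.5, 0, 0]
    - [-4.5, 0, 0]
    - [-6.5, 0, 0]
    - [-8.5, 0, 0]
    - [-10, 0, 0]
    - [-11.5, 0, 0]
    - [-11.5, 0, 0]
  yaw: [0, 0, 0, 0, 0, 0, 0, 0]
  gripper: [0, 0, 0, 0, 0, 0, 0, 0]
  force: 35

```text
clock: 36.25
tool_pos: [0.546, 0.3748, 0.1658]
eef_rot: [-0.705, 0.011, 0.709, 0.013]
contact_force: [1.4, -0.9, -1.5]
opening: 0.707
```

Run:
```python
from h import *
s,M=tool();print(s['q'],s['tool_pos'],s['opening'],s['contact_force'])
im=snapshot("wrist");cv2.imwrite("pics/ab.png",im[:,:,::-1])
print(togo((.631,.013,.16)))
```

```text
[-0.6725811   0.83973259  0.00881013  1.52295724 -0.01872045  0.78199281
 -2.25775318] [0.54599154 0.37476689 0.16580558] 0.7066205373453607 [ 1.43105545 -0.92069489 -1.49074558]
[ 0.25 35.82 -9.79]
```

View pics/ab.png

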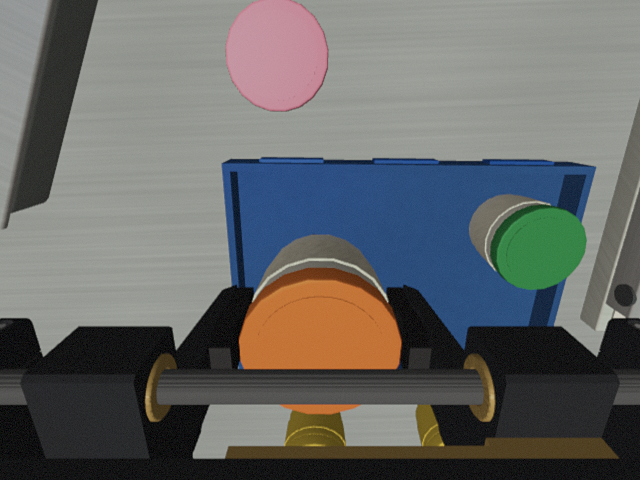

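apply_moves:
  delta_pos:
    - [0, 1.5, -0.4]
    - [0, 4.5, -1.2]
    - [0, 8.5, -2.3]
    - [0, 12.5, -3.4]
    - [0, 16.5, -4.5]
    - [0, 20.5, -5.6]
    - [0, 24.5, -6.7]
    - [0, 28.5, -7.8]
    - [0, 32, -8.8]
    - [0, 34.5, -9.5]
  yaw: [0, 0, 0, 0, 0, 0, 0, 0, 0, 0]
  gripper: [0, 0, 0, 0, 0, 0, 0, 0, 0, 0]

```text
clock: 37.13
tool_pos: [0.6277, 0.019, 0.1613]
eef_rot: [-0.703, 0.015, 0.711, 0.013]
contact_force: [1.8, -0.6, -2.4]
opening: 0.705
```

apply_moves:
  delta_pos:
    - [0, 0.5, 0]
    - [0, 0.5, 0]
    - [0, 0.5, 0]
    - [0, 0.5, 0]
  yaw: [0, 0, 0, 0]
  gripper: [0, 0, 0, 0]

```text
clock: 37.47
tool_pos: [0.6267, 0.017, 0.1609]
eef_rot: [-0.703, 0.013, 0.711, 0.013]
contact_force: [0.9, 0.4, -2.6]
opening: 0.708
```

Run:
```python
from h import *
s,M=tool();print(s['q'],s['tool_pos'],s['opening'],s['contact_force'],M.round(3))
im=snapshot("wrist");cv2.imwrite("pics/ac.png",im[:,:,::-1])
print(togo((.631,.013,.0713)))
```

```text
[-0.06710954  0.80656007 -0.05992939  1.63224541  0.063475    0.71699551
 -1.76346572] [0.62672409 0.01700273 0.16091518] 0.70841367163155 [ 0.88061139  0.43899601 -2.587719  ] [[-0.012 -0.036 -0.999]
 [ 0.    -0.999  0.036]
 [-1.     0.     0.012]]
[ 8.97  0.42 -0.53]
```

View pics/ac.png

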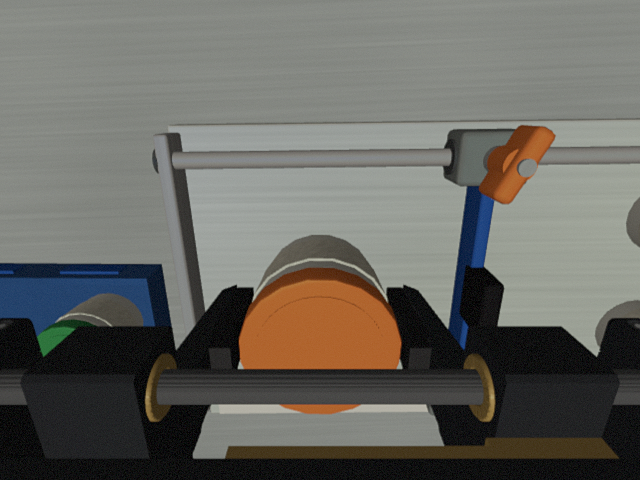

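apply_moves:
  delta_pos:
    - [1.5, 0.1, -0.5]
    - [3, 0.1, -0.5]
    - [4.5, 0.1, -0.5]
    - [6, 0.1, -0.5]
    - [7.2, 0.1, -0.5]
    - [8.1, 0.1, -0.5]
    - [8.6, 0.1, -0.5]
    - [8.9, 0.1, -0.5]
    - [9, 0.1, -0.5]
    - [9, 0.1, -0.5]
  yaw: [0, 0, 0, 0, 0, 0, 0, 0, 0, 0]
  gripper: [0, 0, 0, 0, 0, 0, 0, 0, 0, 0]

```text
clock: 38.35
tool_pos: [0.6311, 0.0163, 0.0713]
eef_rot: [-0.703, 0.012, 0.711, 0.012]
contact_force: [0.1, 0.8, -3.0]
opening: 0.708
```

apply_moves:
  delta_pos:
    - [0.05, 0, 0]
    - [0.1, 0, 0]
    - [0.15, 0, 0]
    - [0.15, 0, 0]
  yaw: [0, 0, 0, 0]
  gripper: [0, 0, 0, 0]

```text
clock: 38.68
tool_pos: [0.6317, 0.0163, 0.0707]
eef_rot: [-0.704, 0.012, 0.71, 0.012]
contact_force: [-0.1, 0.2, 3.1]
opening: 0.707
```

apply_moves:
  delta_pos:
    - [0, 0, 0]
    - [0, 0, 0]
    - [0, 0, 0]
    - [0, 0, 0]
    - [0, 0, 0]
    - [-2, 0, 0]
    - [-5, 0, 0]
    - [-8, 0, 0]
    - [-12, 0, 0]
    - [-14, 0, 0]
  yaw: [0, 0, 0, 0, 0, 0, 0, 0, 0, 0]
  gripper: [80, 90, 100, 100, 100, 100, 100, 100, 100, 100]

```text
clock: 39.52
tool_pos: [0.6348, 0.0163, 0.2148]
eef_rot: [-0.705, 0.012, 0.709, 0.013]
contact_force: [0.2, 0.4, 0.3]
opening: 0.997
```

apply_moves:
  delta_pos:
    - [0, -3.5, 0]
    - [0, -7, 0]
    - [0, -10.5, 0]
    - [0, -14, 0]
    - [0, -17.5, 0]
    - [0, -21, 0]
    - [0, -24.5, 0]
    - [0, -28, 0]
    - [0, -30, 0]
    - [0, -30, 0]
  yaw: [0, 0, 0, 0, 0, 0, 0, 0, 0, 0]
  gripper: [100, 100, 100, 100, 100, 100, 100, 100, 100, 100]

```text
clock: 40.35
tool_pos: [0.6429, 0.3243, 0.2144]
eef_rot: [-0.705, 0.007, 0.709, 0.012]
contact_force: [-1.5, 1.2, -0.3]
opening: 0.994
```

Run:
```python
from h import *
s,M=tool();print(s['tool_pos'],s['opening'],s['contact_force'])
im=snapshot("side");cv2.imwrite("pics/ad.png",im[:,:,::-1])
im=snapshot("top");cv2.imwrite("pics/ad2.png",im[:,:,::-1])
cv2.imwrite("pics/ad3.png",cv2.resize(im[130:300,280:540,::-1],None,fx=3,fy=3,interpolation=cv2.INTER_CUBIC))
```

```text
[0.64291102 0.3243088  0.21436876] 0.9940512476677654 [-1.45284298  1.23292616 -0.29072658]
```

View pics/ad.png

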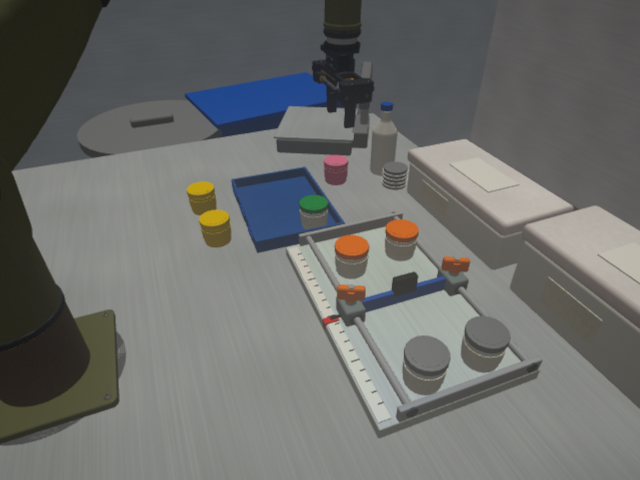

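View pics/ad2.png

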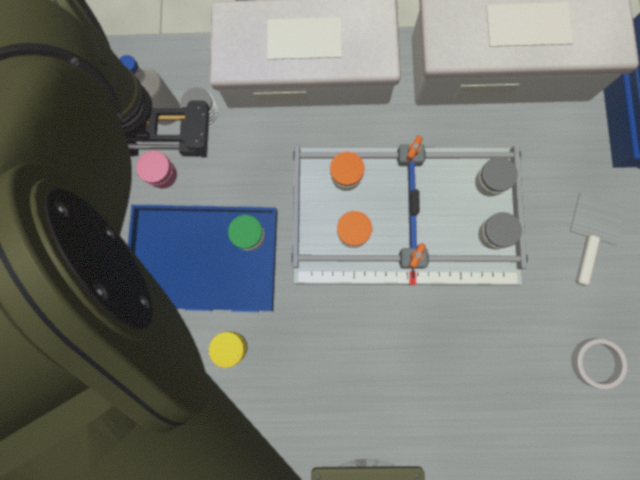

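View pics/ad3.png

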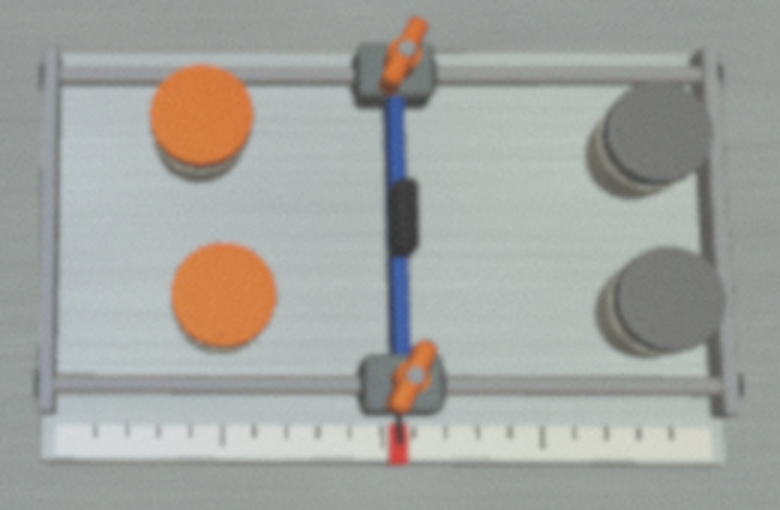

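Run:
```python
from h import *
f=lambda x,y:(280+x/3-1/3,130+y/3-1/3)
for n,x,y,z in [("rear tub",202,115,.09),("front tub",224,295,.09),("ptr",399,437,.038),("tab",398,458,.036),("grey1",658,134,.09),("grey2",669,300,.09)]:
    w=onz("top",f(x,y),z)[:2]; d=w-np.array([.580,-.086]); c,s=np.cos(-.021),np.sin(-.021)
    print(n,w.round(4),"rack",(c*d[0]+s*d[1]).round(4),(-s*d[0]+c*d[1]).round(4))
for n,a,b in [("front",(430,345),(398,408)),("rear",(419,20),(388,90))]:
    A,B=onz("top",f(*a),.097),onz("top",f(*b),.097); d=A-B
    print(n,np.pi+np.arctan2(-d[1],d[0])-.021)
s,M=tool();print(s['qd'].round(3),s['contact_force'])
```

```text
rear tub [0.6421 0.026 ] rack 0.0597 0.1133
front tub [0.5302 0.0157] rack -0.0519 0.1006
ptr [ 0.4477 -0.0934] rack -0.1322 -0.0101
tab [ 0.4348 -0.0925] rack -0.1451 -0.0095
grey1 [ 0.6236 -0.2486] rack 0.047 -0.1616
grey2 [ 0.5218 -0.2472] rack -0.0548 -0.1624
front 3.6287480661872444
rear 3.563835590593179
[ 0.041 -0.014  0.039  0.023  0.01   0.001  0.002] [-0.3831568  -0.90386785 -0.36242689]
```

apply_moves:
  delta_pos:
    - [-2, 0, 0]
    - [-4, 0, 0]
    - [-4, 0, 0]
    - [-4, 0, 0]
    - [-4, 0, 0]
    - [-4, 0, 0]
    - [-4, 0, 0]
    - [-4, 0, 0]
  yaw: [0, 0, 0, 0, 0, 0, 0, 0]
  gripper: [100, 100, 100, 100, 100, 100, 100, 100]

```text
clock: 41.12
tool_pos: [0.6446, 0.3163, 0.2535]
eef_rot: [-0.705, 0.012, 0.709, 0.012]
contact_force: [-0.3, 0.9, 0.8]
opening: 0.993
```

Run:
```python
from h import *
im=snapshot("top");i2=snapshot("side")
hsv=cv2.cvtColor(im,cv2.COLOR_RGB2HSV);m=cv2.inRange(hsv,(5,120,120),(18,255,255))
for c in cv2.findContours(m,0,2)[0]:
    if cv2.contourArea(c)>300:
        (cx,cy),r=cv2.minEnclosingCircle(c); print(cx,cy,r,onz("top",(cx,cy),.09).round(4))
snapshot("side")
for r in spot_point("tub1","side")[:6]: print(np.round(r['pixel']),onz("side",r['pixel'],.03).round(4))
snapshot("top")
for r in spot_point("tub1","top")[:6]: print("top",np.round(r['pixel']),onz("top",r['pixel'],.03).round(4))
cv2.imwrite("pics/ae.png",cv2.resize(i2[190:330,270:490,::-1],None,fx=3.5,fy=3.5,interpolation=cv2.INTER_CUBIC))
```

```text
354.0429382324219 228.02708435058594 17.077892303466797 [0.5302 0.0162 0.09  ]
346.5 168.07691955566406 16.846294403076172 [0.6419 0.0269 0.09  ]
[399. 253.] [0.6442 0.0233 0.03  ]
[204. 210.] [0.3091 0.3332 0.03  ]
[405. 281.] [ 0.6119 -0.0539  0.03  ]
[335. 181.] [0.6411 0.3425 0.03  ]
[347. 269.] [0.5271 0.0184 0.03  ]
[218. 238.] [0.317  0.2131 0.03  ]
top [159. 174.] [0.6586 0.3963 0.03  ]
top [233. 342.] [0.3311 0.2436 0.03  ]
top [355. 234.] [0.5295 0.012  0.03  ]
```

View pics/ae.png

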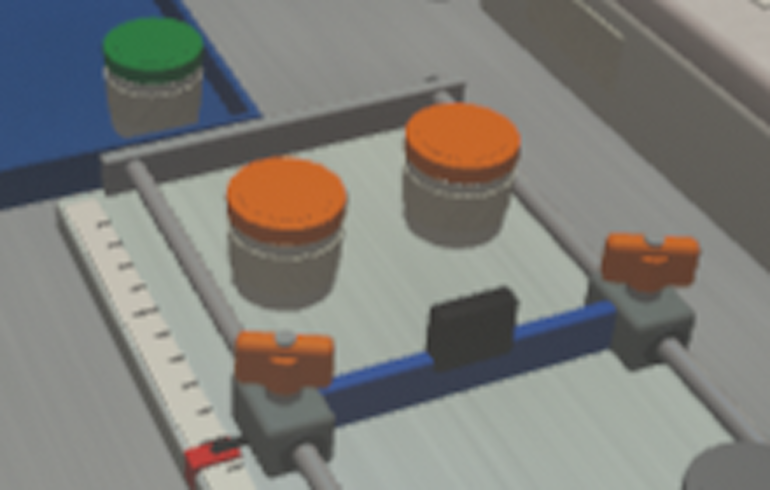

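Run:
```python
from plant import *
print(finish_job())
```

```text
the job is handed in; nothing more can be done
None
```

I slid the divider until its pointer was over the red tab and let it go. I then turned both orange knobs clockwise to their end stops and moved both orange-lidded tubs from the tray into the widened lane. The job is handed in, at about 41 s of the 210 s allowed; the system gave no verdict.

The last pictures showed:
- **Pointer:** about 1 mm or less from the middle of the tab.
- **Knobs:** the front one measured about 3.63 rad and the rear one about 3.56 rad (stop at 3.6).
- **Orange tubs:** both upright and still on the deck, at about rack (-0.05, 0.10) and (0.06, 0.11).
- **Other tubs:** the green-lidded tub is still upright in the tray. The grey-lidded tubs look undisturbed, but I compared them with the start only by eye.

Two things to note:
- **Rear knob:** I had to let go part-way and grip it again, because the wrist was close to the end of its range.
- **Rear orange tub:** it ended up about 14 mm from where I released it, possibly from the knock the task mentions. It is still within limits, so I left it.

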